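Set out a filtration line on the lab bench

TASK

Set out the filtration line in the taped bay: the amber feed bottle centred on the stirrer's plate, the open white beaker centred on the balance's pan with its knobbed cover seated on it, and the filter capsule standing on the bench midway between the middle of the stirrer's plate and the middle of the balance's pan. Stand the sample jar on the bench straight behind the filter (on the side away from the robot, square to the line from stirrer to balance), about 9 cm from it centre to centre. Knock nothing over, and leave the tube rack and the pipette-tip box where they are.

Things in the scene. Friction and masses are not known exactly. Their poses are not given: they have to be found in the camera images.
- bottle_mid (a point): Feed bottle, amber glass, loose, about 0.2 kg, 96 mm tall (all sizes here in mm): body 56 across up to 60 high, then a shoulder, and a blue screw cap 36 across over the top 24; round, so its yaw does not matter. Origin on its axis, half-way up; z up.
- vessel_mid (a point): Collecting beaker, white plastic, open at the top, loose, about 0.1 kg, 60 across outside, 80 mm tall, wall 3 (mouth 54 across); round, so its yaw does not matter. Origin on its axis, half-way up; z up.
- cover_mid (a point): Cover of the beaker, white plastic, loose, about 0.05 kg, 38 mm tall: plug 47 across and 7 high underneath (chamfered; it drops into the beaker's mouth), disc 68 across and 5 thick, and on top a grey knob 20 across and 26 high to hold it by. It starts plug down on the bench. Seated, its origin is 52 mm above the beaker's; round, so its yaw does not matter. Origin on its axis, half-way up; z up.
- filter_mid (a point): Filter capsule, white barrel with grey bands, loose, about 0.12 kg: barrel 52 across and 60 high, on it a grey collar 40 across and 6 high and a thin tube nozzle 12 across, 84 mm tall in all. Origin on its axis, 42 mm above its foot; round, yaw does not matter; z up.
- jar_mid (a point): Sample jar, squat, clear with a flat aluminium screw lid, loose, about 0.12 kg, 60 across, 45 mm tall; round, so its yaw does not matter. Origin on its axis, half-way up; z up.
- stirrer_top (a point): Stirrer, white box 130 x 130 mm with a square white plate marked with a grey ring, two black knobs on its front; fixed. Origin: middle of the plate, on its top, 52 mm above the bench. z up, x roughly away from the robot.
- balance_pan (a point): Balance, grey box 165 deep x 130 wide, 40 mm high, with a round steel pan 116 across and a small display in front; fixed. Origin: middle of the pan, on its top, 54 mm above the bench. z up, x roughly away from the robot.
- bay: Bay outlined on the bench with white tape 12 wide, 532 x 272 mm, flat and harmless. Origin on the bench, exactly midway between the middle of the stirrer's plate and the middle of the balance's pan (which of them is on the left changes; they are 340 mm apart). x points behind, away from the robot and square to the line from stirrer to balance; y along that line to the robot's left.
- rack_mid (a point): Tube rack, grey, 50 x 100, 63 mm high, with eight capped tubes; loose, to be left alone. Origin in its middle, half-way up.
- tipbox_mid (a point): Pipette-tip box, clear with a grey top, 82 x 102, 50 mm high; loose, to be left alone. Origin in its middle, half-way up.
Things that resemble listed ones, but are neither listed nor needed, are in the scene too. Leave any yellow look-alike of the part that bears stirrer_top alone. Leave any yellow look-alike of the part that bears filter_mid alone.

How it is judged:
By the outcome, as a careful person would: the job done as asked, in the order asked, and still so for the second after the job is handed in, with the robot touching nothing.
It also fails if it takes over 128 s, if anything falls off the work surface, if the arm or the gripper's body presses on something with over 40 N, if the wrist force passes 120 N, or if a joint passes its speed limit or range.

ROBOT

A 6-joint arm with a two-finger parallel gripper is mounted at the origin on the work surface. World frame = base frame: x ahead of the robot, y to its left, z up, the work surface at z = 0. Lengths are in m, angles in rad, forces in N, time in s.
With the tool pointing down it reaches from about 0.35 to 0.775 m from the base axis. Payload 5.5 kg.
Tool frame: the origin (TCP) lies where the fingers leave the gripper's body, on its centre line; the fingertips stand 73 mm ahead of it and the grasp point (between the pads) lies 54 mm ahead of it; z points along the fingers, y is the direction in which the jaws open and shut (so a half turn about z gives the same grasp; the last joint's range is limited). The gripper opens to 85 mm and grips with 20 to 120 N. Pads are 22 mm wide; open, the fingers measure 114 mm over their backs; the gripper's body (76 mm by 85 mm) begins 54 mm behind the grasp point. The pads swing forward as they close: fully open they stand 13 mm farther back than shut.
Start: joints at [-1.465, 0.313, 0.046, 1.304, 0, 1.431], TCP at [0.14, -0.558, 0.304] pointing down, gripper open.
Joint ranges: [-2.76, 2.76], [-0.86, 1.69], [-1.03, 1.26], [-2.2, 2.34], [-1.47, 1.5], [-3.14, 3.14]. Speed limits (rad/s): [2.57, 2.57, 3.14, 3.14, 3.14, 3.14].

INTERFACE

Orientations are given as a unit quaternion [w, x, y, z].
In Python, from workcell import env, read_camera, job, cut_out gives the robot as it stands.
- The arm moves only by the tool servo_tool, never from a script. Its argument "deltas" is a list of rows, each an object of numbers: "dx", "dy", "dz": the shift along the world's x, y, z in mm; "rx", "ry", "rz": the turn, a rotation vector about the world's x, y, z in rad; "fingers": the closure, from -1 (fully open) to 1 (shut). A call has 1 to 8 rows; each row shifts and turns the commanded pose from where the row before left it; what a row does not reach is not made up. A row lasts 1/10 s, in which the tool goes at most 50 mm and 8.59 degrees, less where a joint would pass 70% of its speed; a pose out of reach is approached as far as the arm can. A call is refused whole if a number of a shift passes 50 or a number of a turn 0.15, either way. A call with a gripper value outside its range is refused whole. The fingers move at their own pace and stop on an object; "newtons" is the grip in N (left out, the last holds). Time passes only in rows, so rows that do not move let the fingers close. It gives the time, the measured TCP pose, the force and the opening at its end, in the units of the state.
- env.get_state(): the state, without advancing time (a new reading comes with each control period).
- read_camera(name): name is "scene" or "side" or "wrist"; returns a dict with "img" (400x640x3 uint8, red, green, blue), "intrinsics" (3x3 intrinsics, pixels), "extrinsics" (4x4, takes a point from camera to world coordinates); the wrist camera has in their place "hand_eye" (4x4, takes a point from camera to tool coordinates, whose origin is the TCP and whose axes are the flange's). Camera axes: x right, y down, z forward; pixel columns grow to the right and rows downward; lengths in m; the calibration is good to about 2 mm. A picture is of the moment at which its call begins: read the wrist's pose just before it. There is no depth.
- job.hand_in(): hands the job in, once; it reports no verdict.
Trained networks look in the newest picture that a camera, given by its name, has taken for a name from the list of things; names that differ only in an ending like _2 or _b are one class to them, and where a whole thing is asked for, a point or a joint stands for the part that bears it (a point fixed in the world has none). Each returns a list of dicts, best first, with "confidence" (0 to 1); they miss things now and then, are a little off and sometimes report something else, mostly with a low value. They report only what shows in the picture. A call takes as long as a camera call. They do not tell look-alikes from the thing itself.
- cut_out(target, camera): "region" (400x640 bool, what is visible of it) and "extent" ([left, top, right, bottom] in pixels, round what is visible of it).
The state is a dict: "clock": time; "joint_pos": joint angles; "qvel": joint speeds; "tau": joint torques, N m; "tcp_pos": TCP position; "orientation": TCP orientation; "wrist_force": force on the tool from outside, world axes, zero at the start; "ft_torque": the same for the moment, N m; "finger_gap": finger opening in m.
Only numpy, scipy, OpenCV 4.12 (cv2) and the standard library are available. Lean on these libraries where they do the work, as an engineer would, in place of code of your own. Each camera call takes 0.05 s, during which the arm holds its last target. There are 200 camera calls.

## Working session

There is one attempt and no reset: what is moved stays moved. The work goes in short steps, Python scripts to look and compute and a tool call to move; the robot and the scene stay as the last step left them, time stands still between calls to the robot, and variables do not carry over. Pictures are saved under pics/ and viewed, about 12 in all and at most 16, crops included, and the job is handed in when it is done.

Besides the shell and the picture viewer there is one more tool, called by a JSON object that holds its "fn" and its "kwargs", one argument or row to a line. servo_tool: Moves the arm, as the interface text tells. Its arguments: {"type":"object","properties":{"deltas":{"type":"array"},"newtons":{"type":"number"}},"required":["deltas"]}

```bash
mkdir -p pics; ls; python3 - <<'E'
from workcell import env, read_camera, job, cut_out
import cv2
s=env.get_state(); print(s['clock'],s['tcp_pos'],s['orientation'],s['finger_gap'])
for c in ['scene','side']:
    r=read_camera(c); cv2.imwrite(f'pics/{c}0.png',r['img'][:,:,::-1])
    print(c,r['intrinsics'].tolist(),r['extrinsics'].round(4).tolist())
    for t in ['bottle_mid','vessel_mid','cover_mid','filter_mid','jar_mid','stirrer_top','balance_pan','bay','rack_mid','tipbox_mid']:
        try: print(t,[(round(d['confidence'],2),list(map(int,d['extent']))) for d in cut_out(t,c)])
        except Exception as e: print(t,e)
E
```

```text
pics
0.0 [ 0.13987712 -0.55733117  0.30300136] [-9.18022569e-04  9.92456085e-01  1.22597211e-01  2.30595076e-06] 0.08535293326324087
scene [[408.67808905064163, 0.0, 316.92642250473705], [0.0, 408.67808905064163, 200.03299555590496], [0.0, 0.0, 1.0]] [[0.4723, 0.7611, -0.4446, 0.9982], [0.8814, -0.4006, 0.2504, -0.3174], [0.0125, -0.5102, -0.86, 0.9672], [0.0, 0.0, 0.0, 1.0]]
bottle_mid [(0.78, [382, 100, 403, 132]), (0.37, [225, 161, 450, 334])]
vessel_mid [(0.65, [247, 166, 274, 205])]
cover_mid [(0.92, [193, 186, 217, 209]), (0.58, [383, 102, 403, 131])]
filter_mid [(0.79, [301, 133, 323, 162]), (0.58, [315, 162, 333, 191])]
jar_mid [(0.97, [350, 134, 364, 156])]
stirrer_top [(0.88, [96, 176, 161, 239]), (0.81, [242, 231, 311, 294]), (0.58, [157, 309, 239, 396]), (0.45, [347, 133, 368, 157]), (0.21, [382, 100, 405, 130])]
balance_pan [(0.81, [347, 164, 421, 231])]
bay [(0.85, [226, 159, 448, 334])]
rack_mid [(0.93, [428, 129, 469, 164]), (0.31, [346, 165, 421, 233])]
tipbox_mid [(0.9, [173, 242, 220, 288]), (0.4, [222, 162, 447, 336])]
side [[393.4898936695268, 0.0, 308.2740884775817], [0.0, 393.4898936695268, 199.95330321784064], [0.0, 0.0, 1.0]] [[-0.6798, -0.4921, 0.5438, -0.0784], [-0.7334, 0.4516, -0.5082, 0.5218], [0.0045, -0.7443, -0.6679, 0.794], [0.0, 0.0, 0.0, 1.0]]
bottle_mid [(0.78, [231, 286, 261, 326]), (0.73, [299, 211, 320, 239])]
vessel_mid [(0.61, [358, 190, 373, 223])]
cover_mid []
filter_mid [(0.97, [300, 212, 322, 243]), (0.92, [321, 233, 348, 264])]
jar_mid [(0.64, [276, 257, 299, 286])]
stirrer_top [(0.86, [326, 109, 380, 145]), (0.72, [451, 159, 492, 198]), (0.67, [299, 147, 357, 188]), (0.5, [212, 195, 286, 259])]
balance_pan [(0.95, [209, 194, 284, 257])]
bay [(0.95, [188, 140, 374, 271])]
rack_mid [(0.82, [146, 266, 199, 314])]
tipbox_mid [(0.73, [366, 142, 390, 170])]
```

View pics/scene0.png

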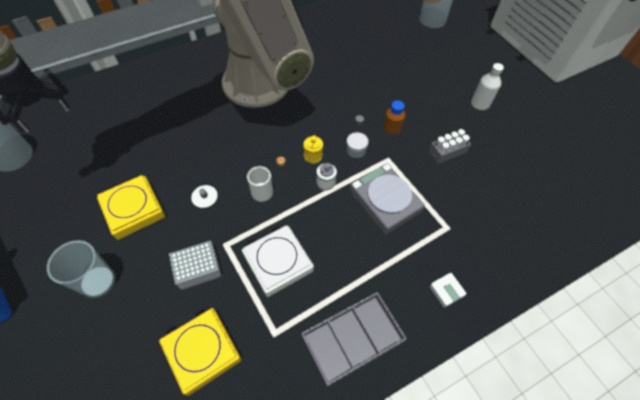

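View pics/side0.png

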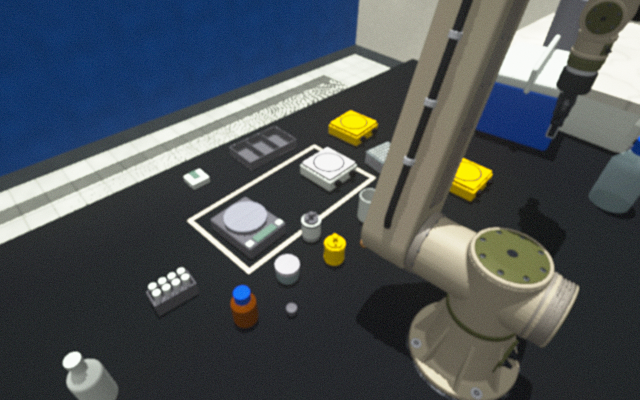

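The scene view shows the white stirrer at about (277,258) and the balance at (388,195). The white filter is at (326,176) with its yellow look-alike at (313,150). The beaker is at (260,183), cover at (204,196), jar at (357,145) and bottle at (396,117). The side view agrees.

```bash
cat > h.py <<'E'
from workcell import env, read_camera, job, cut_out
import cv2, numpy as np
from scipy.optimize import least_squares
from scipy.spatial.transform import Rotation as R
PROF={'bottle_mid':[(28,0),(28,60),(18,72),(18,96)],'vessel_mid':[(30,0),(30,80)],
'cover_mid':[(23.5,0),(34,7),(34,12),(10,12),(10,38)],'filter_mid':[(26,0),(26,60),(20,60),(20,66),(6,66),(6,84)],'jar_mid':[(30,0),(30,45)]}
def cam(c):
    s=env.get_state(); r=read_camera(c)
    if c=='wrist':
        q=s['orientation']; T=np.eye(4); T[:3,:3]=R.from_quat([q[1],q[2],q[3],q[0]]).as_matrix(); T[:3,3]=s['tcp_pos']
        E=T@r['hand_eye']
    else: E=r['extrinsics']
    return r['img'],r['intrinsics'],E
def proj(P,K,E):
    p=(np.atleast_2d(P)-E[:3,3])@E[:3,:3]; p=p@K.T; return p[:,:2]/p[:,2:]
def toplane(uv,z,K,E):
    d=np.c_[np.atleast_2d(uv),np.ones(len(np.atleast_2d(uv)))]@np.linalg.inv(K).T@E[:3,:3].T
    return (E[:3,3]+d*((z-E[2,3])/d[:,2])[:,None])[:,:2]
A=np.linspace(0,2*np.pi,60)
def pts(n,xy,z0=0):
    return np.vstack([np.c_[xy[0]+r/1e3*np.cos(A),xy[1]+r/1e3*np.sin(A),0*A+z/1e3+z0] for r,z in PROF[n]])
def fitext(n,obs,z0=0):  # obs: list of (extent,K,E)
    def f(xy):
        o=[]
        for e,K,E in obs:
            p=proj(pts(n,xy,z0),K,E); o+=list(np.r_[p.min(0),p.max(0)]-np.array(e)-[0,0,.5,.5])
        return o
    e,K,E=obs[0]; x0=toplane([(e[0]+e[2])/2,(e[1]+e[3])/2],.03+z0,K,E)[0]
    s=least_squares(f,x0,loss='soft_l1'); return s.x,np.round(s.fun,1)
E
python3 - <<'E'
from h import *
d={}
for c in ['scene','side']:
    d[c]=cam(c)
    for n in list(PROF):
        _,K,E=d[c]
        for k in cut_out(n,c)[:2]:
            x,f=fitext(n,[(k['extent'],K,E)]); print(c,n,round(k['confidence'],2),x.round(4),f)
im,K,E=d['scene']
for n,p,z in [('stirrer',(277,256),.052),('balance',(389,193),.054),('bayL',(228,246),0),('bayT',(389,161),0),('bayR',(446,229),0),('bayB',(275,331),0),('tip',(194,264),.05),('yelF',(313,150),.03),('rack',(452,145),.05),('orangecap',(281,160),0),('greycap',(359,118),0)]:
    print(n,toplane(p,z,K,E)[0].round(3))
E
```

```text
scene bottle_mid 0.7 [0.3677 0.2925] [ 0.7 -0.6 -0.7  0.7]
scene vessel_mid 0.83 [ 0.4081 -0.157 ] [ 1.5 -0.1 -2.   0.1]
scene cover_mid 0.85 [ 0.3588 -0.3016] [ 1.7  0.4 -1.8 -0.3]
scene filter_mid 0.95 [0.4614 0.0124] [ 0.1 -0.5 -0.1  0.5]
scene jar_mid 0.61 [0.4034 0.1477] [-2.3 -1.4  1.9  1.1]
side bottle_mid 0.72 [0.3715 0.2899] [ 0.8 -0.1 -0.9  0.2]
side vessel_mid 0.81 [ 0.4149 -0.1661] [-2.4 -0.3  1.8  0.2]
side cover_mid 0.7 [0.523  0.4054] [  5.2  24.5 -17.2  -1.5]
side filter_mid 0.97 [0.4556 0.0111] [-0.7 -0.8  0.7  0.7]
side filter_mid 0.64 [0.3562 0.0252] [-0.4 -0.5  0.4  0.4]
side jar_mid 0.84 [0.3979 0.1454] [-0.5 -3.7  0.5  1.7]
stirrer [ 0.618 -0.21 ]
balance [0.595 0.127]
bayL [ 0.513 -0.303]
bayT [0.479 0.214]
bayR [0.736 0.225]
bayB [ 0.763 -0.287]
tip [ 0.544 -0.393]
yelF [0.361 0.025]
rack [0.543 0.377]
orangecap [ 0.33  -0.064]
greycap [0.296 0.222]
```

{"fn": "servo_tool", "kwargs": {
  "deltas": [
    {"dx": 28, "dy": 35, "dz": 10, "rz": -0.022, "fingers": -1},
    {"dx": 28, "dy": 35, "dz": 10, "rz": -0.022},
    {"dx": 28, "dy": 35, "dz": 10, "rz": -0.022},
    {"dx": 28, "dy": 35, "dz": 10, "rz": -0.022},
    {"dx": 28, "dy": 35, "dz": 10, "rz": -0.022},
    {"dx": 28, "dy": 35, "dz": 10, "rz": -0.022},
    {"dx": 28, "dy": 35, "dz": 10, "rz": -0.022},
    {"dx": 0, "dy": 0, "dz": 0, "rz": -0.022}
  ],
  "newtons": 30
}}

```text
invalid input at $.deltas[0]: expected keys dx, dy, dz, rx, ry, rz, fingers
```

```bash
python3 - <<'E'
from h import *
s=env.get_state(); print(s['tcp_pos'],s['clock'])
im,K,E=cam('wrist'); cv2.imwrite('pics/w1.png',im[:,:,::-1]); print(K.tolist(),E.round(3).tolist())
for n in PROF:
    for k in cut_out(n,'wrist')[:2]: print(n,round(k['confidence'],2),k['extent'],*fitext(n,[(k['extent'],K,E)]))
E
```

```text
[ 0.13990227 -0.55774694  0.30391822] 1.7
[[278.9987950552439, 0.0, 316.9169738183395], [0.0, 278.9987950552439, 200.44852705393214], [0.0, 0.0, 1.0]] [[0.243, -0.925, -0.294, 0.215], [-0.97, -0.231, -0.074, -0.539], [0.001, 0.303, -0.953, 0.375], [0.0, 0.0, 0.0, 1.0]]
```

View pics/w1.png

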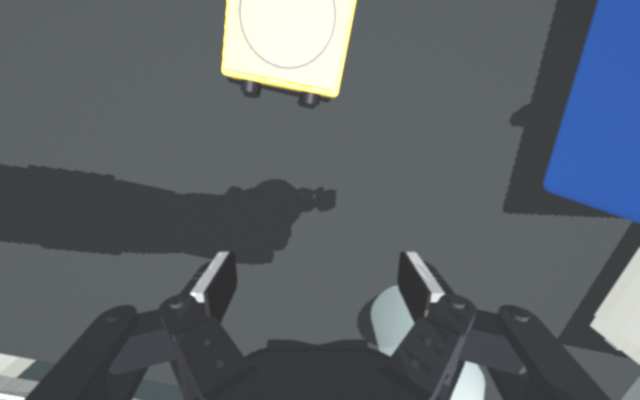

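The wrist view shows only a yellow stirrer, with image-up being world +x. Every row needs all seven keys, so I'm resending the move.

{"fn": "servo_tool", "kwargs": {
  "deltas": [
    {"dx": 28, "dy": 35, "dz": 10, "rx": 0, "ry": 0, "rz": -0.022, "fingers": -1},
    {"dx": 28, "dy": 35, "dz": 10, "rx": 0, "ry": 0, "rz": -0.022, "fingers": -1},
    {"dx": 28, "dy": 35, "dz": 10, "rx": 0, "ry": 0, "rz": -0.022, "fingers": -1},
    {"dx": 28, "dy": 35, "dz": 10, "rx": 0, "ry": 0, "rz": -0.022, "fingers": -1},
    {"dx": 28, "dy": 35, "dz": 10, "rx": 0, "ry": 0, "rz": -0.022, "fingers": -1},
    {"dx": 28, "dy": 35, "dz": 10, "rx": 0, "ry": 0, "rz": -0.022, "fingers": -1},
    {"dx": 28, "dy": 35, "dz": 10, "rx": 0, "ry": 0, "rz": -0.022, "fingers": -1},
    {"dx": 28, "dy": 35, "dz": 10, "rx": 0, "ry": 0, "rz": -0.022, "fingers": -1}
  ],
  "newtons": 30
}}

```text
clock: 2.8
tcp_pos: [0.3647, -0.2762, 0.3846]
orientation: [0.0, 0.999, 0.034, 0.0]
wrist_force: [1.1, -0.9, -0.6]
finger_gap: 0.0853
```

{"fn": "servo_tool", "kwargs": {
  "deltas": [
    {"dx": 28, "dy": 38, "dz": 5, "rx": 0, "ry": 0, "rz": 0, "fingers": -1},
    {"dx": 28, "dy": 38, "dz": 5, "rx": 0, "ry": 0, "rz": 0, "fingers": -1},
    {"dx": 28, "dy": 38, "dz": 5, "rx": 0, "ry": 0, "rz": 0, "fingers": -1},
    {"dx": 28, "dy": 38, "dz": 5, "rx": 0, "ry": 0, "rz": 0, "fingers": -1},
    {"dx": 28, "dy": 38, "dz": 0, "rx": 0, "ry": 0, "rz": 0, "fingers": -1},
    {"dx": 28, "dy": 38, "dz": 0, "rx": 0, "ry": 0, "rz": 0, "fingers": -1},
    {"dx": 0, "dy": 10, "dz": 0, "rx": 0, "ry": 0, "rz": 0, "fingers": -1},
    {"dx": 0, "dy": 0, "dz": 0, "rx": 0, "ry": 0, "rz": 0, "fingers": -1}
  ]
}}

```text
clock: 3.6
tcp_pos: [0.5321, -0.0381, 0.4036]
orientation: [-0.0, 0.999, 0.037, -0.0]
wrist_force: [-0.3, -0.6, -0.5]
finger_gap: 0.0857
```

```bash
python3 - <<'E'
from h import *
s=env.get_state(); print(s['tcp_pos'],s['orientation'],s['clock'])
im,K,E=cam('wrist'); cv2.imwrite('pics/w2.png',im[:,:,::-1]); np.savez('w2.npz',im=im,K=K,E=E)
for n in ['vessel_mid','filter_mid','stirrer_top','balance_pan']:
    for k in cut_out(n,'wrist')[:2]: print(n,round(k['confidence'],2),k['extent'],*(fitext(n,[(k['extent'],K,E)]) if n in PROF else []))
E
```

```text
[ 0.53205547 -0.03808579  0.40359721] [-1.31039292e-05  9.99328700e-01  3.66319865e-02 -4.96196671e-04] 3.6
vessel_mid 0.69 [358.0, 223.8, 407.8, 273.4] [ 0.39517256 -0.16129112] [ 3.4 -1.7 -1.4  1.2]
vessel_mid 0.15 [263.9, 187.5, 299.7, 227.0] [0.46044845 0.00859193] [-1.5 -6.7  4.4  3.7]
filter_mid 0.73 [264.8, 186.8, 298.1, 224.8] [0.45545503 0.01356127] [-0.7 -1.2  0.8  1.1]
filter_mid 0.68 [258.1, 236.4, 290.1, 279.6] [0.35594216 0.02330757] [-0.7  0.5  0.8 -0.5]
stirrer_top 0.85 [501.7, 264.8, 596.8, 338.0]
stirrer_top 0.84 [384.9, 69.9, 487.4, 169.3]
balance_pan 0.89 [160.0, 59.0, 259.7, 175.5]
balance_pan 0.68 [489.3, 145.9, 582.7, 216.2]
```

View pics/w2.png

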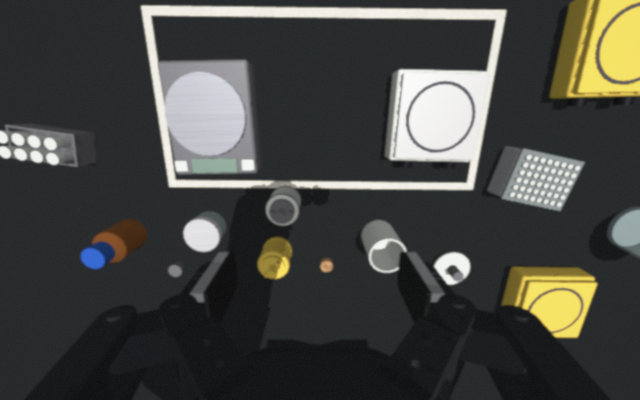

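The wrist overview shows the bay: pan centred near (204,115), stirrer ring near (440,117), and all the tape visible. I'll rectify it for exact centres.

```bash
cat > rect.py <<'E'
from h import *
def rect(im,K,E,z,x0,x1,y0,y1,s=1000):  # top view; row=x descending upward, col=y descending
    W=np.array([[x1,y1],[x1,y0],[x0,y0],[x0,y1]]); src=proj(np.c_[W,[z]*4],K,E).astype(np.float32)
    w,h=int((y1-y0)*s),int((x1-x0)*s)
    H=cv2.getPerspectiveTransform(src,np.float32([[0,0],[w,0],[w,h],[0,h]]))
    return cv2.warpPerspective(im,H,(w,h),flags=cv2.INTER_CUBIC)
E
python3 - <<'E'
from rect import *
d=np.load('w2.npz'); im,K,E=d['im'],d['K'],d['E']
g=cv2.cvtColor(im,cv2.COLOR_RGB2GRAY)
# ring & pan by contours in image -> plane -> circle fit
def circ(mask,z,lo,hi,name):
    cs,_=cv2.findContours(mask,cv2.RETR_LIST,cv2.CHAIN_APPROX_NONE)
    for c in cs:
        if len(c)<60: continue
        P=toplane(c[:,0].astype(float),z,K,E)
        f=lambda p:np.hypot(P[:,0]-p[0],P[:,1]-p[1])-p[2]
        s=least_squares(f,[*P.mean(0),.05],loss='soft_l1',f_scale=.001)
        if lo<s.x[2]<hi: print(name,s.x.round(4),'rms',np.sqrt(np.mean(f(s.x)**2)).round(4),len(c))
m=np.zeros_like(g); m[62:170,385:490]=1
for t in (120,140,160): circ(((g<t)&(m>0)).astype(np.uint8),.052,.03,.06,f'ring{t}')
m[:]=0; m[60:172,160:260]=1
for t in (110,125,140,155): circ(((g>t)&(m>0)).astype(np.uint8),.054,.045,.065,f'pan{t}')
# tape outer contour
b=cv2.morphologyEx((g>130).astype(np.uint8),cv2.MORPH_CLOSE,np.ones((3,3)))
n,l,st,_=cv2.connectedComponentsWithStats(b)
i=[k for k in range(1,n) if st[k,2]>300][0]; print(st[i])
c=cv2.findContours((l==i).astype(np.uint8),cv2.RETR_EXTERNAL,cv2.CHAIN_APPROX_NONE)[0][0][:,0].astype(float)
P=toplane(c,0,K,E).astype(np.float32); r=cv2.minAreaRect(P*1000); print('tape',r)
E
```

```text
ring120 [ 0.6129 -0.2112  0.0483] rms 0.0004 75
ring140 [ 0.6136 -0.2113  0.047 ] rms 0.0004 186
ring140 [ 0.6136 -0.2114  0.0481] rms 0.0004 195
ring160 [ 0.6137 -0.2114  0.0466] rms 0.0004 186
ring160 [ 0.6137 -0.2114  0.0486] rms 0.0004 195
pan140 [0.5922 0.13   0.0612] rms 0.002 72
pan155 [0.5898 0.1327 0.0646] rms 0.0129 490
[  141     5   366   185 26217]
tape ((618.1023559570312, -40.31817626953125), (275.0850830078125, 536.0510864257812), 3.5805745124816895)
```

```bash
cat >> rect.py <<'E'
def radial(im,K,E,z,c,r0,dr=.012,name=''):
    g=cv2.GaussianBlur(cv2.cvtColor(im,cv2.COLOR_RGB2GRAY),(3,3),0).astype(np.float32)
    a=np.linspace(0,2*np.pi,180,endpoint=False); rr=np.arange(r0-dr,r0+dr,.0005); c=np.array(c,float)
    for it in range(6):
        P=[]
        G=c[:,None,None]+np.array([np.cos(a),np.sin(a)])[:,:,None]*rr
        uv=proj(np.c_[G[0].ravel(),G[1].ravel(),np.full(G[0].size,z)],K,E).astype(np.float32)
        v=cv2.remap(g,uv[:,0].reshape(len(a),-1),uv[:,1].reshape(len(a),-1),cv2.INTER_LINEAR)
        d=-np.gradient(v,axis=1); j=d.argmax(1); w=d.max(1)
        q=np.c_[G[0][range(len(a)),j],G[1][range(len(a)),j]][w>np.percentile(w,30)]
        s=least_squares(lambda p:np.hypot(q[:,0]-p[0],q[:,1]-p[1])-p[2],[*c,r0],loss='soft_l1',f_scale=.0007); c=s.x[:2]
    print(name,s.x.round(4),'med',np.median(abs(np.hypot(q[:,0]-c[0],q[:,1]-c[1])-s.x[2])).round(4)); return s.x
E
python3 - <<'E'
from rect import *
d=np.load('w2.npz'); im,K,E=d['im'],d['K'],d['E']
for dr in (.006,.01): radial(im,K,E,.054,(.592,.128),.058,dr,'pan wrist')
radial(im,K,E,.052,(.613,-.211),.046,.006,'ring wrist')
for c in ['scene','side']:
    im,K,E=cam(c); radial(im,K,E,.054,(.592,.128),.058,.01,'pan '+c);radial(im,K,E,.052,(.613,-.211),.046,.006,'ring '+c)
# bottle from w2
E
```

```text
pan wrist [0.5925 0.1289 0.0574] med 0.0001
pan wrist [0.5916 0.1305 0.0586] med 0.0006
ring wrist [ 0.6138 -0.2113  0.0453] med 0.0002
pan scene [0.5915 0.1348 0.062 ] med 0.0017
ring scene [ 0.6157 -0.21    0.0441] med 0.0004
pan side [0.595  0.1273 0.0591] med 0.0008
ring side [ 0.6169 -0.2137  0.0429] med 0.0006
```

{"fn": "servo_tool", "kwargs": {
  "deltas": [
    {"dx": -20, "dy": 41, "dz": -18, "rx": 0, "ry": 0, "rz": 0, "fingers": -1},
    {"dx": -20, "dy": 41, "dz": -18, "rx": 0, "ry": 0, "rz": 0, "fingers": -1},
    {"dx": -20, "dy": 41, "dz": -18, "rx": 0, "ry": 0, "rz": 0, "fingers": -1},
    {"dx": -20, "dy": 41, "dz": -18, "rx": 0, "ry": 0, "rz": 0, "fingers": -1},
    {"dx": -20, "dy": 41, "dz": -18, "rx": 0, "ry": 0, "rz": 0, "fingers": -1},
    {"dx": -20, "dy": 41, "dz": -18, "rx": 0, "ry": 0, "rz": 0, "fingers": -1},
    {"dx": -20, "dy": 41, "dz": -18, "rx": 0, "ry": 0, "rz": 0, "fingers": -1},
    {"dx": -22, "dy": 42, "dz": -18, "rx": 0, "ry": 0, "rz": 0, "fingers": -1}
  ]
}}

```text
clock: 4.75
tcp_pos: [0.3864, 0.1784, 0.2596]
orientation: [-0.042, 0.994, 0.099, -0.004]
wrist_force: [0.2, 0.3, 0.7]
finger_gap: 0.0854
```

{"fn": "servo_tool", "kwargs": {
  "deltas": [
    {"dx": 0, "dy": 0, "dz": 0, "rx": 0, "ry": 0, "rz": 0, "fingers": -1},
    {"dx": 0, "dy": 0, "dz": 0, "rx": 0, "ry": 0, "rz": 0, "fingers": -1}
  ]
}}

```text
clock: 4.95
tcp_pos: [0.3872, 0.1779, 0.2604]
orientation: [-0.041, 0.994, 0.099, -0.004]
wrist_force: [0.2, -0.8, 0.5]
finger_gap: 0.0852
```

```bash
cat > look.py <<'E'
import sys
from rect import *
n=sys.argv[1]; z0=float(sys.argv[2]) if len(sys.argv)>2 else 0
s=env.get_state(); print('tcp',s['tcp_pos'].round(4),'t',s['clock'],'gap',s['finger_gap'],'F',np.round(s['wrist_force'],1))
im,K,E=cam('wrist'); cv2.imwrite(f"pics/l_{n}_{s['clock']:.1f}.png",im[:,:,::-1])
for k in cut_out(n,'wrist')[:2]:
    x,f=fitext(n,[(k['extent'],K,E)],z0); print(n,round(k['confidence'],2),k['extent'],x.round(4),f,'d mm',((x-s['tcp_pos'][:2])*1000).round(1))
E
python3 look.py bottle_mid; ls pics
```

```text
tcp [0.3872 0.1779 0.2604] t 4.95 gap 0.08523684984041725 F [ 0.2 -0.8  0.5]
bottle_mid 0.74 [185.7, 151.4, 263.7, 211.5] [0.3698 0.2924] [ 0.5 -1.7 -0.8  0.9] d mm [-17.4 114.5]
l_bottle_mid_5.0.png
scene0.png
side0.png
w1.png
w2.png
```

```bash
cat >> h.py <<'E'
def rotfix(yaw=None):
    s=env.get_state(); q=s['orientation']; Rc=R.from_quat([q[1],q[2],q[3],q[0]]); m=Rc.as_matrix()
    if yaw is None: yaw=.0637
    x=np.array([np.cos(yaw),np.sin(yaw),0]); z=np.array([0,0,-1.]); D=np.c_[x,np.cross(z,x),z]
    return (R.from_matrix(D)*Rc.inv()).as_rotvec().round(3)
E
cat > to.py <<'E'
import sys
from h import *
s=env.get_state(); p=np.array(list(map(float,sys.argv[1:4])))
print('d mm',((p-s['tcp_pos'])*1000).round(1),'rot',rotfix(),'r',np.hypot(*s['tcp_pos'][:2]).round(3),'F',np.round(s['wrist_force'],1),'gap',round(float(s['finger_gap']),4),'t',s['clock'], 'q',np.round(s['joint_pos'],2))
E
python3 to.py .3705 .2917 .23
```

```text
d mm [-17.9 113.8 -31.1] rot [-0.083 -0.01  -0.133] r 0.427 F [-0.5  0.4  0.5] gap 0.0854 t 5.05 q [ 0.2   0.04 -0.4   1.13  0.08  3.14]
```

View pics/l_bottle_mid_5.0.png

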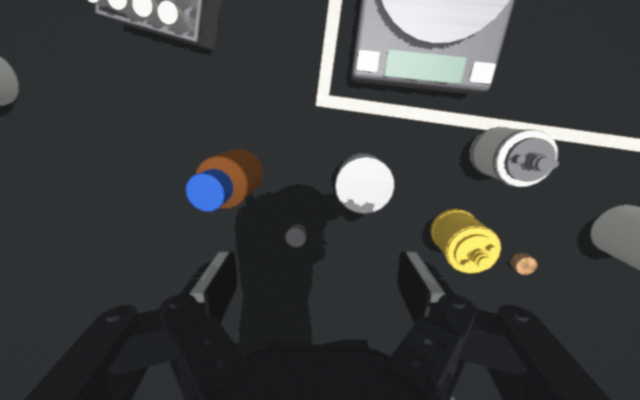

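The last joint hit its range, so the tool yaw must be at least the base angle here. I'll use yaw 0.85 for the bottle. The view shows the bottle at (225,180), the jar at (365,184) and the white filter at (515,155).

```bash
python3 -c "
from h import *
print(rotfix(.85))"; sed -i "s/rotfix()/rotfix(float(sys.argv[4]) if len(sys.argv)>4 else None)/" to.py
```

```text
[-0.074 -0.041  0.653]
```

{"fn": "servo_tool", "kwargs": {
  "deltas": [
    {"dx": -3, "dy": 19, "dz": -5, "rx": -0.0123, "ry": -0.0068, "rz": 0.109, "fingers": -1},
    {"dx": -3, "dy": 19, "dz": -5, "rx": -0.0123, "ry": -0.0068, "rz": 0.109, "fingers": -1},
    {"dx": -3, "dy": 19, "dz": -5, "rx": -0.0123, "ry": -0.0068, "rz": 0.109, "fingers": -1},
    {"dx": -3, "dy": 19, "dz": -5, "rx": -0.0123, "ry": -0.0068, "rz": 0.109, "fingers": -1},
    {"dx": -3, "dy": 19, "dz": -5, "rx": -0.0123, "ry": -0.0068, "rz": 0.109, "fingers": -1},
    {"dx": -3, "dy": 19, "dz": -5, "rx": -0.0123, "ry": -0.0068, "rz": 0.109, "fingers": -1},
    {"dx": 0, "dy": 0, "dz": 0, "rx": 0, "ry": 0, "rz": 0, "fingers": -1}
  ]
}}

```text
clock: 5.75
tcp_pos: [0.3699, 0.2938, 0.2303]
orientation: [0.0, 0.91, 0.415, -0.001]
wrist_force: [-0.0, -0.8, 0.1]
finger_gap: 0.0857
```

```bash
python3 look.py bottle_mid; python3 to.py .3705 .2917 .104 .85
```

```text
tcp [0.3699 0.2938 0.2303] t 5.75 gap 0.08572927258010293 F [-0.  -0.8  0.1]
bottle_mid 0.71 [289.3, 160.5, 348.7, 237.7] [0.3701 0.2912] [-0.8  0.4  0.8 -0.2] d mm [ 0.2 -2.6]
d mm [   0.6   -0.6 -126.5] rot [ 0.002 -0.002 -0.001] r 0.471 F [-0.3 -1.  -0.2] gap 0.0859 t 5.85 q [ 0.5   0.15 -0.35  1.07 -0.    2.79]
```

{"fn": "servo_tool", "kwargs": {
  "deltas": [
    {"dx": 0, "dy": -1, "dz": -40, "rx": 0, "ry": 0, "rz": 0, "fingers": -1},
    {"dx": 0, "dy": 0, "dz": -40, "rx": 0, "ry": 0, "rz": 0, "fingers": -1},
    {"dx": 0, "dy": 0, "dz": -30, "rx": 0, "ry": 0, "rz": 0, "fingers": -1},
    {"dx": 0, "dy": 0, "dz": -16, "rx": 0, "ry": 0, "rz": 0, "fingers": -1},
    {"dx": 0, "dy": 0, "dz": 0, "rx": 0, "ry": 0, "rz": 0, "fingers": 1},
    {"dx": 0, "dy": 0, "dz": 0, "rx": 0, "ry": 0, "rz": 0, "fingers": 1},
    {"dx": 0, "dy": 0, "dz": 0, "rx": 0, "ry": 0, "rz": 0, "fingers": 1},
    {"dx": 0, "dy": 0, "dz": 0, "rx": 0, "ry": 0, "rz": 0, "fingers": 1}
  ],
  "newtons": 40
}}

```text
clock: 6.65
tcp_pos: [0.3702, 0.2916, 0.1054]
orientation: [0.0, 0.911, 0.413, -0.0]
wrist_force: [1.0, -0.3, 2.5]
finger_gap: 0.055
```

{"fn": "servo_tool", "kwargs": {
  "deltas": [
    {"dx": 0, "dy": 0, "dz": 0, "rx": 0, "ry": 0, "rz": 0, "fingers": 1},
    {"dx": 0, "dy": 0, "dz": 0, "rx": 0, "ry": 0, "rz": 0, "fingers": 1},
    {"dx": 0, "dy": 0, "dz": 0, "rx": 0, "ry": 0, "rz": 0, "fingers": 1}
  ]
}}

```text
clock: 6.95
tcp_pos: [0.3701, 0.2917, 0.1054]
orientation: [0.001, 0.911, 0.413, 0.0]
wrist_force: [1.0, -1.5, 6.3]
finger_gap: 0.0549
```

{"fn": "servo_tool", "kwargs": {
  "deltas": [
    {"dx": 0, "dy": 0, "dz": 20, "rx": 0, "ry": 0, "rz": 0, "fingers": 1},
    {"dx": 0, "dy": 0, "dz": 40, "rx": 0, "ry": 0, "rz": 0, "fingers": 1},
    {"dx": 10, "dy": -20, "dz": 40, "rx": 0, "ry": 0, "rz": 0, "fingers": 1},
    {"dx": 18, "dy": -37, "dz": 30, "rx": 0, "ry": 0, "rz": 0, "fingers": 1},
    {"dx": 18, "dy": -37, "dz": 10, "rx": 0, "ry": 0, "rz": 0, "fingers": 1},
    {"dx": 18, "dy": -37, "dz": 0, "rx": 0, "ry": 0, "rz": 0, "fingers": 1},
    {"dx": 18, "dy": -37, "dz": 0, "rx": 0, "ry": 0, "rz": 0, "fingers": 1},
    {"dx": 18, "dy": -37, "dz": 0, "rx": 0, "ry": 0, "rz": 0, "fingers": 1}
  ]
}}

```text
clock: 7.75
tcp_pos: [0.469, 0.0856, 0.2438]
orientation: [0.0, 0.91, 0.414, -0.001]
wrist_force: [0.1, 0.2, -2.9]
finger_gap: 0.0546
```

{"fn": "servo_tool", "kwargs": {
  "deltas": [
    {"dx": 18, "dy": -37, "dz": 0, "rx": 0, "ry": 0, "rz": 0, "fingers": 1},
    {"dx": 18, "dy": -37, "dz": 0, "rx": 0, "ry": 0, "rz": 0, "fingers": 1},
    {"dx": 18, "dy": -37, "dz": 0, "rx": 0, "ry": 0, "rz": 0, "fingers": 1},
    {"dx": 18, "dy": -37, "dz": 0, "rx": 0, "ry": 0, "rz": 0, "fingers": 1},
    {"dx": 18, "dy": -37, "dz": 0, "rx": 0, "ry": 0, "rz": 0, "fingers": 1},
    {"dx": 18, "dy": -37, "dz": 0, "rx": 0, "ry": 0, "rz": 0, "fingers": 1},
    {"dx": 18, "dy": -37, "dz": 0, "rx": 0, "ry": 0, "rz": 0, "fingers": 1},
    {"dx": 0, "dy": 0, "dz": 0, "rx": 0, "ry": 0, "rz": 0, "fingers": 1}
  ]
}}

```text
clock: 8.55
tcp_pos: [0.5964, -0.1766, 0.2425]
orientation: [0.001, 0.911, 0.411, -0.001]
wrist_force: [-0.3, 0.4, -2.7]
finger_gap: 0.0547
```

```bash
python3 look.py bottle_mid .14; python3 to.py .6145 -.2113 .1585 .85
```

```text
tcp [ 0.5964 -0.1766  0.2425] t 8.55 gap 0.05467838796002441 F [-0.3  0.4 -2.7]
bottle_mid 0.67 [259.3, 188.6, 374.5, 346.5] [ 0.6072 -0.1642] [ -4.1 -22.5   4.4   1.5] d mm [10.8 12.5]
d mm [ 20.1 -38.6 -84. ] rot [ 0.    -0.004 -0.001] r 0.619 F [-0.7  0.8 -2. ] gap 0.0543 t 8.65 q [-0.41  0.42  0.06  1.21 -0.    1.88]
```

{"fn": "servo_tool", "kwargs": {
  "deltas": [
    {"dx": 18, "dy": -35, "dz": 0, "rx": 0, "ry": 0, "rz": 0, "fingers": 1},
    {"dx": 1, "dy": -1, "dz": -30, "rx": 0, "ry": 0, "rz": 0, "fingers": 1},
    {"dx": 0, "dy": 0, "dz": -30, "rx": 0, "ry": 0, "rz": 0, "fingers": 1},
    {"dx": 0, "dy": 0, "dz": -14, "rx": 0, "ry": 0, "rz": 0, "fingers": 1},
    {"dx": 0, "dy": 0, "dz": 0, "rx": 0, "ry": 0, "rz": 0, "fingers": 1}
  ]
}}

```text
clock: 9.15
tcp_pos: [0.6118, -0.2059, 0.1669]
orientation: [-0.002, 0.91, 0.414, -0.003]
wrist_force: [-0.0, 0.3, -2.8]
finger_gap: 0.0547
```

```bash
python3 to.py .6145 -.2113 .1585 .85
```

```text
d mm [ 2.7 -5.4 -8.4] rot [-0.001 -0.008 -0.004] r 0.646 F [-0.   0.3 -2.8] gap 0.0547 t 9.15 q [-0.45  0.52  0.02  1.08 -0.    1.84]
```

{"fn": "servo_tool", "kwargs": {
  "deltas": [
    {"dx": 2.5, "dy": -5, "dz": -4, "rx": 0, "ry": 0, "rz": 0, "fingers": 1},
    {"dx": 0, "dy": 0, "dz": -4, "rx": 0, "ry": 0, "rz": 0, "fingers": 1},
    {"dx": 0, "dy": 0, "dz": -1, "rx": 0, "ry": 0, "rz": 0, "fingers": 1},
    {"dx": 0, "dy": 0, "dz": 0, "rx": 0, "ry": 0, "rz": 0, "fingers": 1}
  ]
}}

```text
clock: 9.55
tcp_pos: [0.6164, -0.2131, 0.1611]
orientation: [0.001, 0.911, 0.413, -0.001]
wrist_force: [-0.6, 0.0, -2.8]
finger_gap: 0.0547
```

```bash
python3 to.py .6145 -.2113 .1575 .85
```

```text
d mm [-1.9  1.8 -3.6] rot [ 0.002 -0.002 -0.003] r 0.652 F [-0.6  0.  -2.8] gap 0.0547 t 9.55 q [-0.45  0.53  0.02  1.06 -0.    1.83]
```

{"fn": "servo_tool", "kwargs": {
  "deltas": [
    {"dx": -1, "dy": 1, "dz": -2, "rx": 0, "ry": 0, "rz": 0, "fingers": 1},
    {"dx": 0, "dy": 0, "dz": -1.5, "rx": 0, "ry": 0, "rz": 0, "fingers": 1},
    {"dx": 0, "dy": 0, "dz": 0, "rx": 0, "ry": 0, "rz": 0, "fingers": 1}
  ]
}}

```text
clock: 9.85
tcp_pos: [0.6152, -0.2119, 0.1575]
orientation: [0.0, 0.91, 0.414, -0.001]
wrist_force: [-1.6, 0.0, 1.1]
finger_gap: 0.0547
```

{"fn": "servo_tool", "kwargs": {
  "deltas": [
    {"dx": 0, "dy": 0, "dz": 0, "rx": 0, "ry": 0, "rz": 0, "fingers": -1},
    {"dx": 0, "dy": 0, "dz": 0, "rx": 0, "ry": 0, "rz": 0, "fingers": -1},
    {"dx": 0, "dy": 0, "dz": 0, "rx": 0, "ry": 0, "rz": 0, "fingers": -1},
    {"dx": 0, "dy": 0, "dz": 0, "rx": 0, "ry": 0, "rz": 0, "fingers": -1},
    {"dx": 0, "dy": 0, "dz": 20, "rx": 0, "ry": 0, "rz": 0, "fingers": -1},
    {"dx": 0, "dy": 0, "dz": 40, "rx": 0, "ry": 0, "rz": 0, "fingers": -1},
    {"dx": 0, "dy": 0, "dz": 40, "rx": 0, "ry": 0, "rz": 0, "fingers": -1},
    {"dx": -20, "dy": 5, "dz": 30, "rx": 0, "ry": 0, "rz": -0.12, "fingers": -1}
  ]
}}

```text
clock: 10.65
tcp_pos: [0.5968, -0.2077, 0.2892]
orientation: [0.001, 0.934, 0.357, -0.0]
wrist_force: [-0.2, -0.2, 0.4]
finger_gap: 0.0856
```

{"fn": "servo_tool", "kwargs": {
  "deltas": [
    {"dx": -36, "dy": 10, "dz": 0, "rx": 0, "ry": 0, "rz": -0.12, "fingers": -1},
    {"dx": -36, "dy": 10, "dz": 0, "rx": 0, "ry": 0, "rz": -0.12, "fingers": -1},
    {"dx": -36, "dy": 10, "dz": 0, "rx": 0, "ry": 0, "rz": -0.12, "fingers": -1},
    {"dx": -36, "dy": 10, "dz": -10, "rx": 0, "ry": 0, "rz": -0.1, "fingers": -1},
    {"dx": -36, "dy": 8, "dz": -20, "rx": 0, "ry": 0, "rz": 0, "fingers": -1},
    {"dx": -6, "dy": 0, "dz": -20, "rx": 0, "ry": 0, "rz": 0, "fingers": -1},
    {"dx": 0, "dy": 0, "dz": 0, "rx": 0, "ry": 0, "rz": 0, "fingers": -1}
  ]
}}

```text
clock: 11.35
tcp_pos: [0.4067, -0.1578, 0.2352]
orientation: [-0.001, 0.991, 0.135, -0.003]
wrist_force: [-0.6, -0.1, -0.4]
finger_gap: 0.0855
```

```bash
python3 look.py vessel_mid; python3 to.py .41 -.16 .104 .3; python3 - <<'E'
from h import *
for c in ['scene','side']:
    im,K,E=cam(c)
    for n,z in [('bottle_mid',.052),('vessel_mid',0)]:
        for k in cut_out(n,c)[:1]: x,f=fitext(n,[(k['extent'],K,E)],z); print(c,n,x.round(4),f)
E
```

```text
tcp [ 0.4067 -0.1578  0.2352] t 11.35 gap 0.08550324918781654 F [-0.6 -0.1 -0.4]
vessel_mid 0.76 [283.5, 165.4, 352.9, 248.1] [ 0.3965 -0.1614] [ 0.3  0.2 -0.3 -0.2] d mm [-10.2  -3.6]
vessel_mid 0.53 [348.8, 1.4, 522.5, 86.6] [ 0.5529 -0.2381] [55.8 -0.9 -1.  10.9] d mm [146.2 -80.3]
d mm [   0.3   -0.7 -133.6] rot [ 0.    -0.002  0.028] r 0.44 F [ 0.3 -0.7  0.3] gap 0.0855 t 11.45 q [-0.55  0.09 -0.4   1.08 -0.    2.32]
scene bottle_mid [ 0.6147 -0.2102] [ 0.6 -2.  -0.7  2.4]
scene vessel_mid [ 0.4018 -0.1598] [ 0.8  1.9 -0.9 -1.6]
side bottle_mid [ 0.613  -0.2158] [ 1.  -2.8 -0.9  2.1]
```

{"fn": "servo_tool", "kwargs": {
  "deltas": [
    {"dx": -9, "dy": -3, "dz": 0, "rx": 0, "ry": 0, "rz": 0, "fingers": -1},
    {"dx": 0, "dy": 0, "dz": -25, "rx": 0, "ry": 0, "rz": 0, "fingers": -1},
    {"dx": 0, "dy": 0, "dz": 0, "rx": 0, "ry": 0, "rz": 0, "fingers": -1}
  ]
}}

```text
clock: 12.05
tcp_pos: [0.3984, -0.1613, 0.21]
orientation: [-0.002, 0.991, 0.136, -0.003]
wrist_force: [-0.5, 0.6, 0.2]
finger_gap: 0.0854
```

```bash
python3 look.py vessel_mid; python3 to.py .3965 -.1614 .104 .3
```

```text
tcp [ 0.3984 -0.1613  0.21  ] t 12.05 gap 0.08539214419907012 F [-0.5  0.6  0.2]
vessel_mid 0.58 [277.8, 158.3, 358.4, 250.3] [ 0.3992 -0.1616] [ 1.4  0.6 -1.4 -0.6] d mm [ 0.9 -0.3]
d mm [  -3.     0.4 -107.9] rot [-0.001 -0.004  0.028] r 0.431 F [ 0.9 -1.2  0.2] gap 0.0857 t 12.15 q [-0.57  0.09 -0.46  1.02 -0.    2.3 ]
```

Aligned; descend and grip.

{"fn": "servo_tool", "kwargs": {
  "deltas": [
    {"dx": -1, "dy": 0, "dz": -40, "rx": 0, "ry": 0, "rz": 0, "fingers": -1},
    {"dx": 0, "dy": 0, "dz": -40, "rx": 0, "ry": 0, "rz": 0, "fingers": -1},
    {"dx": 0, "dy": 0, "dz": -27, "rx": 0, "ry": 0, "rz": 0, "fingers": -1},
    {"dx": 0, "dy": 0, "dz": 0, "rx": 0, "ry": 0, "rz": 0, "fingers": -1},
    {"dx": 0, "dy": 0, "dz": 0, "rx": 0, "ry": 0, "rz": 0, "fingers": 1},
    {"dx": 0, "dy": 0, "dz": 0, "rx": 0, "ry": 0, "rz": 0, "fingers": 1},
    {"dx": 0, "dy": 0, "dz": 0, "rx": 0, "ry": 0, "rz": 0, "fingers": 1},
    {"dx": 0, "dy": 0, "dz": 0, "rx": 0, "ry": 0, "rz": 0, "fingers": 1}
  ],
  "newtons": 35
}}

```text
clock: 12.95
tcp_pos: [0.4005, -0.1627, 0.1071]
orientation: [0.001, 0.991, 0.136, 0.0]
wrist_force: [-1.3, 0.7, 7.2]
finger_gap: 0.0603
```

{"fn": "servo_tool", "kwargs": {
  "deltas": [
    {"dx": 0, "dy": 0, "dz": 0, "rx": 0, "ry": 0, "rz": 0, "fingers": 1},
    {"dx": 0, "dy": 0, "dz": 0, "rx": 0, "ry": 0, "rz": 0, "fingers": 1},
    {"dx": 0, "dy": 0, "dz": 0, "rx": 0, "ry": 0, "rz": 0, "fingers": 1}
  ]
}}

```text
clock: 13.25
tcp_pos: [0.4005, -0.1627, 0.1071]
orientation: [0.001, 0.991, 0.136, 0.0]
wrist_force: [-0.9, 0.5, 7.6]
finger_gap: 0.0603
```

{"fn": "servo_tool", "kwargs": {
  "deltas": [
    {"dx": 0, "dy": 0, "dz": 25, "rx": 0, "ry": 0, "rz": 0, "fingers": 1},
    {"dx": 0, "dy": 0, "dz": 45, "rx": 0, "ry": 0, "rz": 0, "fingers": 1},
    {"dx": 6, "dy": 10, "dz": 45, "rx": 0, "ry": 0, "rz": 0, "fingers": 1},
    {"dx": 20, "dy": 30, "dz": 25, "rx": 0, "ry": 0, "rz": 0, "fingers": 1},
    {"dx": 24, "dy": 36, "dz": 0, "rx": 0, "ry": 0, "rz": 0, "fingers": 1},
    {"dx": 24, "dy": 36, "dz": 0, "rx": 0, "ry": 0, "rz": 0, "fingers": 1},
    {"dx": 24, "dy": 36, "dz": 0, "rx": 0, "ry": 0, "rz": 0, "fingers": 1},
    {"dx": 24, "dy": 36, "dz": 0, "rx": 0, "ry": 0, "rz": 0, "fingers": 1}
  ]
}}

```text
clock: 14.05
tcp_pos: [0.5223, 0.0236, 0.2466]
orientation: [0.0, 0.991, 0.136, -0.0]
wrist_force: [1.1, -0.6, -0.7]
finger_gap: 0.0603
```

{"fn": "servo_tool", "kwargs": {
  "deltas": [
    {"dx": 24, "dy": 36, "dz": 0, "rx": 0, "ry": 0, "rz": 0, "fingers": 1},
    {"dx": 24, "dy": 36, "dz": 0, "rx": 0, "ry": 0, "rz": 0, "fingers": 1},
    {"dx": 20, "dy": 34, "dz": 0, "rx": 0, "ry": 0, "rz": 0, "fingers": 1},
    {"dx": 0, "dy": 0, "dz": 0, "rx": 0, "ry": 0, "rz": 0, "fingers": 1}
  ]
}}

```text
clock: 14.45
tcp_pos: [0.5914, 0.1319, 0.2457]
orientation: [-0.001, 0.99, 0.138, 0.0]
wrist_force: [0.2, -0.1, -0.8]
finger_gap: 0.0602
```

```bash
python3 to.py .5928 .1287 .162 .3
```

```text
d mm [  1.4  -3.2 -83.7] rot [-0.001  0.     0.023] r 0.606 F [ 0.2 -0.1 -0.8] gap 0.0602 t 14.45 q [0.09 0.39 0.02 1.2  0.   2.95]
```

{"fn": "servo_tool", "kwargs": {
  "deltas": [
    {"dx": 1, "dy": -2.5, "dz": -35, "rx": 0, "ry": 0, "rz": 0, "fingers": 1},
    {"dx": 0, "dy": 0, "dz": -30, "rx": 0, "ry": 0, "rz": 0, "fingers": 1},
    {"dx": 0, "dy": 0, "dz": -10, "rx": 0, "ry": 0, "rz": 0, "fingers": 1},
    {"dx": 0, "dy": 0, "dz": -4, "rx": 0, "ry": 0, "rz": 0, "fingers": 1},
    {"dx": 0, "dy": 0, "dz": 0, "rx": 0, "ry": 0, "rz": 0, "fingers": 1}
  ]
}}

```text
clock: 14.95
tcp_pos: [0.5904, 0.1252, 0.1668]
orientation: [-0.0, 0.991, 0.136, -0.001]
wrist_force: [0.1, 0.1, -0.2]
finger_gap: 0.0603
```

```bash
python3 to.py .5928 .1287 .1611 .3
```

```text
d mm [ 2.4  3.5 -5.7] rot [ 0.    -0.002  0.028] r 0.604 F [ 0.1  0.1 -0.2] gap 0.0603 t 14.95 q [ 0.08  0.44 -0.11  1.02  0.    2.95]
```

{"fn": "servo_tool", "kwargs": {
  "deltas": [
    {"dx": 2, "dy": 2, "dz": -3, "rx": 0, "ry": 0, "rz": 0, "fingers": 1},
    {"dx": 0, "dy": 0, "dz": 0, "rx": 0, "ry": 0, "rz": 0, "fingers": 1}
  ]
}}

```text
clock: 15.15
tcp_pos: [0.5931, 0.1277, 0.1642]
orientation: [-0.0, 0.991, 0.136, -0.0]
wrist_force: [-0.3, 0.6, -0.5]
finger_gap: 0.0603
```

{"fn": "servo_tool", "kwargs": {
  "deltas": [
    {"dx": 0, "dy": 0, "dz": -1, "rx": 0, "ry": 0, "rz": 0, "fingers": 1},
    {"dx": 0, "dy": 0, "dz": 0, "rx": 0, "ry": 0, "rz": 0, "fingers": 1}
  ]
}}

```text
clock: 15.35
tcp_pos: [0.5924, 0.1276, 0.1623]
orientation: [-0.0, 0.991, 0.136, -0.001]
wrist_force: [0.3, 0.3, -0.7]
finger_gap: 0.0604
```

{"fn": "servo_tool", "kwargs": {
  "deltas": [
    {"dx": 0, "dy": 1, "dz": -1, "rx": 0, "ry": 0, "rz": 0, "fingers": 1},
    {"dx": 0, "dy": 0, "dz": 0, "rx": 0, "ry": 0, "rz": 0, "fingers": 1}
  ]
}}

```text
clock: 15.55
tcp_pos: [0.5923, 0.1286, 0.1612]
orientation: [-0.0, 0.991, 0.136, -0.001]
wrist_force: [-0.6, 0.1, 0.6]
finger_gap: 0.0603
```

{"fn": "servo_tool", "kwargs": {
  "deltas": [
    {"dx": 0, "dy": 0, "dz": -1, "rx": 0, "ry": 0, "rz": 0, "fingers": 1},
    {"dx": 0, "dy": 0, "dz": 0, "rx": 0, "ry": 0, "rz": 0, "fingers": 1}
  ]
}}

```text
clock: 15.75
tcp_pos: [0.5923, 0.1286, 0.1611]
orientation: [-0.0, 0.991, 0.136, -0.001]
wrist_force: [-2.3, -0.5, 6.5]
finger_gap: 0.0606
```

{"fn": "servo_tool", "kwargs": {
  "deltas": [
    {"dx": 0, "dy": 0, "dz": 0, "rx": 0, "ry": 0, "rz": 0, "fingers": -1},
    {"dx": 0, "dy": 0, "dz": 0, "rx": 0, "ry": 0, "rz": 0, "fingers": -1},
    {"dx": 0, "dy": 0, "dz": 0, "rx": 0, "ry": 0, "rz": 0, "fingers": -1},
    {"dx": 0, "dy": 0, "dz": 0, "rx": 0, "ry": 0, "rz": 0, "fingers": -1},
    {"dx": 0, "dy": 0, "dz": 20, "rx": 0, "ry": 0, "rz": 0, "fingers": -1},
    {"dx": 0, "dy": 0, "dz": 40, "rx": 0, "ry": 0, "rz": 0, "fingers": -1},
    {"dx": 0, "dy": 0, "dz": 40, "rx": 0, "ry": 0, "rz": 0, "fingers": -1},
    {"dx": 0, "dy": 0, "dz": 0, "rx": 0, "ry": 0, "rz": 0, "fingers": -1}
  ]
}}

```text
clock: 16.55
tcp_pos: [0.5948, 0.1288, 0.2662]
orientation: [0.0, 0.991, 0.136, 0.004]
wrist_force: [1.3, -0.6, 0.4]
finger_gap: 0.0854
```

```bash
python3 look.py vessel_mid .054; python3 - <<'E'
from rect import *
im,K,E=cam('wrist'); np.savez('w3.npz',im=im,K=K,E=E); cv2.imwrite('pics/w3.png',im[:,:,::-1])
radial(im,K,E,.134,(.593,.129),.03,.005,'rim')
radial(im,K,E,.054,(.593,.129),.058,.006,'pan')
for c in ['scene','side']:
    im,K,E=cam(c)
    for k in cut_out('vessel_mid',c)[:1]: x,f=fitext('vessel_mid',[(k['extent'],K,E)],.054); print(c,x.round(4),f)
E
```

```text
tcp [0.5948 0.1288 0.2662] t 16.55 gap 0.08535188196767801 F [ 1.3 -0.6  0.4]
vessel_mid 0.69 [610.5, 295.2, 638.4, 352.8] [ 0.5179 -0.177 ] [-94.2  -2.2   1.2  42.5] d mm [ -76.9 -305.8]
vessel_mid 0.64 [277.3, 166.9, 356.1, 255.6] [0.5907 0.1275] [ 1.3 -0.8 -1.3  0.6] d mm [-4.1 -1.3]
rim [0.5928 0.129  0.0298] med 0.0003
pan [0.5886 0.1289 0.0604] med 0.0008
scene [0.5965 0.1241] [-0.5 -0.   0.5  0. ]
side [0.5923 0.1232] [-0.6  0.7  0.6 -0.7]
```

View pics/w3.png

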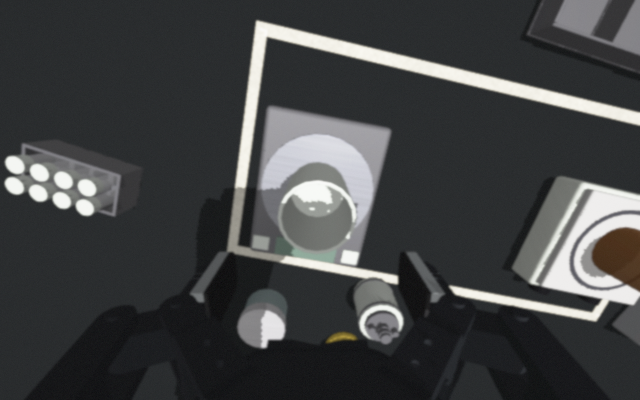

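The beaker stands on the pan at (317,210), rim measured at (0.5928, 0.1290). Next, the cover.

{"fn": "servo_tool", "kwargs": {
  "deltas": [
    {"dx": -20, "dy": -36, "dz": 5, "rx": 0, "ry": 0, "rz": 0, "fingers": -1},
    {"dx": -20, "dy": -36, "dz": 0, "rx": 0, "ry": 0, "rz": 0, "fingers": -1},
    {"dx": -20, "dy": -36, "dz": 0, "rx": 0, "ry": 0, "rz": 0, "fingers": -1},
    {"dx": -20, "dy": -36, "dz": 0, "rx": 0, "ry": 0, "rz": 0, "fingers": -1},
    {"dx": -20, "dy": -36, "dz": 0, "rx": 0, "ry": 0, "rz": 0, "fingers": -1},
    {"dx": -20, "dy": -36, "dz": 0, "rx": 0, "ry": 0, "rz": 0, "fingers": -1},
    {"dx": -20, "dy": -36, "dz": 0, "rx": 0, "ry": 0, "rz": 0, "fingers": -1},
    {"dx": -20, "dy": -36, "dz": 0, "rx": 0, "ry": 0, "rz": 0, "fingers": -1}
  ]
}}

```text
clock: 17.7
tcp_pos: [0.4308, -0.1605, 0.2642]
orientation: [-0.001, 0.991, 0.136, -0.002]
wrist_force: [0.2, -1.3, 0.1]
finger_gap: 0.0854
```

{"fn": "servo_tool", "kwargs": {
  "deltas": [
    {"dx": -20, "dy": -36, "dz": -10, "rx": 0, "ry": 0, "rz": 0, "fingers": -1},
    {"dx": -20, "dy": -36, "dz": -20, "rx": 0, "ry": 0, "rz": 0, "fingers": -1},
    {"dx": -20, "dy": -36, "dz": -20, "rx": 0, "ry": 0, "rz": 0, "fingers": -1},
    {"dx": -16, "dy": -34, "dz": -10, "rx": 0, "ry": 0, "rz": 0, "fingers": -1},
    {"dx": 0, "dy": 0, "dz": 0, "rx": 0, "ry": 0, "rz": 0, "fingers": -1}
  ]
}}

```text
clock: 18.2
tcp_pos: [0.3538, -0.304, 0.2027]
orientation: [-0.001, 0.991, 0.133, -0.003]
wrist_force: [0.4, 0.4, -0.5]
finger_gap: 0.0858
```

```bash
python3 look.py cover_mid; python3 to.py .3588 -.3016 .09 .3; ls pics
```

```text
tcp [ 0.3538 -0.304   0.2027] t 18.2 gap 0.08582676327851707 F [ 0.4  0.4 -0.5]
cover_mid 0.64 [283.4, 169.2, 354.1, 231.2] [ 0.3455 -0.3078] [ 1.1 -1.7 -1.1  2.4] d mm [-8.3 -3.8]
d mm [ 3.50e+00 -1.00e-01 -1.14e+02] rot [-0.002 -0.004  0.03 ] r 0.466 F [-0.   0.3 -0.3] gap 0.0853 t 18.3 q [-0.88  0.17 -0.4   1.01 -0.    2.  ]
l_bottle_mid_5.0.png
l_bottle_mid_5.8.png
l_bottle_mid_8.6.png
l_cover_mid_18.2.png
l_vessel_mid_11.3.png
l_vessel_mid_12.1.png
l_vessel_mid_16.6.png
scene0.png
side0.png
w1.png
w2.png
w3.png
```

```bash
python3 - <<'E'
from rect import *
s=env.get_state();im,K,E=cam('wrist'); cv2.imwrite('pics/c1.png',im[120:300,200:440,::-1].repeat(3,0).repeat(3,1))
for c0 in [(.35,-.306),(.356,-.303)]: x=radial(im,K,E,.012,c0,.034,.008,'disc')
print(s['tcp_pos'],(x[:2]-s['tcp_pos'][:2])*1000)
E
```

```text
disc [ 0.3459 -0.3059  0.0342] med 0.0002
disc [ 0.346  -0.306   0.0342] med 0.0002
[ 0.35533941 -0.3015225   0.20401637] [-9.38372152 -4.42949449]
```

View pics/c1.png

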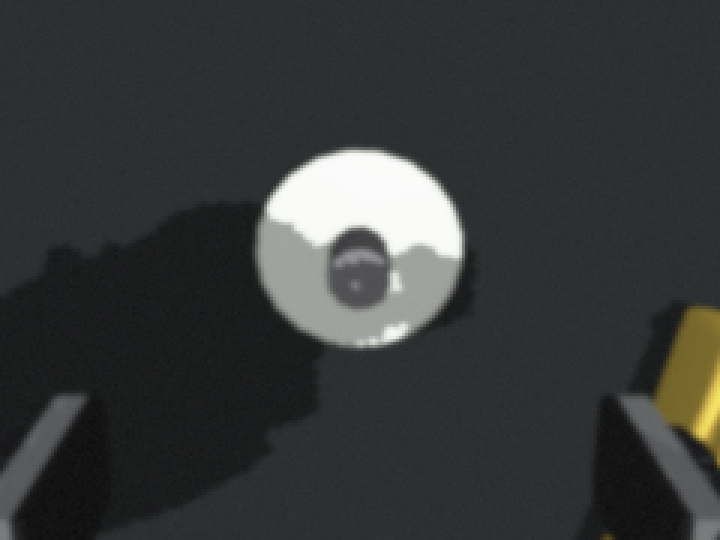

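The crop shows the cover's disc at crop (360,248) with the knob on its axis, and a yellow box off the right finger. I'll check that clearance.

```bash
python3 - <<'E'
from rect import *
im,K,E=cam('wrist'); print(toplane([[427,222],[430,225],[421,270]],.05,K,E))
E
python3 to.py .346 -.306 .088 .27
```

```text
[[ 0.36747172 -0.39644718]
 [ 0.36555506 -0.4000415 ]
 [ 0.32173429 -0.4094082 ]]
d mm [ -10.3   -5.3 -116.8] rot [-0.001 -0.003 -0.003] r 0.466 F [0.7 0.4 0.9] gap 0.0856 t 18.4 q [-0.87  0.16 -0.4   1.01 -0.    2.  ]
```

{"fn": "servo_tool", "kwargs": {
  "deltas": [
    {"dx": -4, "dy": -2, "dz": 0, "rx": 0, "ry": 0, "rz": 0, "fingers": 0},
    {"dx": -4, "dy": -2, "dz": -10, "rx": 0, "ry": 0, "rz": 0, "fingers": 0},
    {"dx": 0, "dy": 0, "dz": -10, "rx": 0, "ry": 0, "rz": 0, "fingers": 0},
    {"dx": 0, "dy": 0, "dz": 0, "rx": 0, "ry": 0, "rz": 0, "fingers": 0}
  ]
}}

```text
clock: 18.8
tcp_pos: [0.3475, -0.3042, 0.1832]
orientation: [-0.001, 0.991, 0.136, -0.002]
wrist_force: [0.1, -0.1, -0.2]
finger_gap: 0.0428
```

```bash
python3 - <<'E'
from rect import *
s=env.get_state();im,K,E=cam('wrist')
x=radial(im,K,E,.012,(.346,-.306),.034,.006,'disc')
print(s['tcp_pos'],(x[:2]-s['tcp_pos'][:2])*1000)
E
python3 to.py .346 -.306 .088 .27
```

```text
disc [ 0.3458 -0.306   0.0342] med 0.0002
[ 0.34751844 -0.30424828  0.183224  ] [-1.69758789 -1.7133702 ]
d mm [ -1.8  -1.4 -95.9] rot [-0.002 -0.004 -0.003] r 0.462 F [-0.4 -0.4 -0.4] gap 0.0426 t 18.85 q [-0.89  0.18 -0.44  0.96 -0.    1.98]
```

{"fn": "servo_tool", "kwargs": {
  "deltas": [
    {"dx": -1.5, "dy": -1.5, "dz": -35, "rx": 0, "ry": 0, "rz": 0, "fingers": 0},
    {"dx": 0, "dy": 0, "dz": -35, "rx": 0, "ry": 0, "rz": 0, "fingers": 0},
    {"dx": 0, "dy": 0, "dz": -20, "rx": 0, "ry": 0, "rz": 0, "fingers": 0},
    {"dx": 0, "dy": 0, "dz": 0, "rx": 0, "ry": 0, "rz": 0, "fingers": 0}
  ]
}}

```text
clock: 19.25
tcp_pos: [0.3454, -0.3052, 0.0925]
orientation: [-0.003, 0.991, 0.136, -0.003]
wrist_force: [-0.2, 1.0, -0.0]
finger_gap: 0.0428
```

```bash
python3 to.py .346 -.306 .09 .27
```

```text
d mm [ 0.6 -0.8 -2.5] rot [-0.004 -0.006 -0.003] r 0.461 F [-0.2  1.  -0. ] gap 0.0428 t 19.25 q [-0.9   0.28 -0.57  0.73 -0.    1.97]
```

{"fn": "servo_tool", "kwargs": {
  "deltas": [
    {"dx": 0, "dy": 0, "dz": -2.5, "rx": -0.003, "ry": -0.004, "rz": 0, "fingers": 0},
    {"dx": 0, "dy": 0, "dz": 0, "rx": 0, "ry": 0, "rz": 0, "fingers": 1},
    {"dx": 0, "dy": 0, "dz": 0, "rx": 0, "ry": 0, "rz": 0, "fingers": 1},
    {"dx": 0, "dy": 0, "dz": 0, "rx": 0, "ry": 0, "rz": 0, "fingers": 1},
    {"dx": 0, "dy": 0, "dz": 0, "rx": 0, "ry": 0, "rz": 0, "fingers": 1},
    {"dx": 0, "dy": 0, "dz": 0, "rx": 0, "ry": 0, "rz": 0, "fingers": 1}
  ],
  "newtons": 35
}}

```text
clock: 19.85
tcp_pos: [0.3473, -0.3078, 0.0938]
orientation: [0.003, 0.991, 0.136, 0.001]
wrist_force: [0.2, 1.3, 7.6]
finger_gap: 0.0187
```

{"fn": "servo_tool", "kwargs": {
  "deltas": [
    {"dx": 0, "dy": 0, "dz": 20, "rx": 0, "ry": 0, "rz": 0, "fingers": 1},
    {"dx": 0, "dy": 0, "dz": 45, "rx": 0, "ry": 0, "rz": 0, "fingers": 1},
    {"dx": 0, "dy": 0, "dz": 45, "rx": 0, "ry": 0, "rz": 0, "fingers": 1},
    {"dx": 0, "dy": 0, "dz": 45, "rx": 0, "ry": 0, "rz": 0, "fingers": 1},
    {"dx": 0, "dy": 0, "dz": 10, "rx": 0, "ry": 0, "rz": 0, "fingers": 1}
  ]
}}

```text
clock: 20.35
tcp_pos: [0.3481, -0.3087, 0.263]
orientation: [0.006, 0.991, 0.136, 0.003]
wrist_force: [0.6, -0.6, -0.5]
finger_gap: 0.0185
```

```bash
python3 to.py .5928 .129 .26 .27; python3 - <<'E'
from rect import *
s=env.get_state();im,K,E=cam('wrist'); cv2.imwrite('pics/c2.png',im[:,:,::-1])
E
```

```text
d mm [244.7 437.7  -3. ] rot [ 0.01   0.007 -0.003] r 0.465 F [ 0.6 -0.6 -0.5] gap 0.0185 t 20.35 q [-0.9   0.11 -0.31  1.14 -0.    1.97]
```

View pics/c2.png

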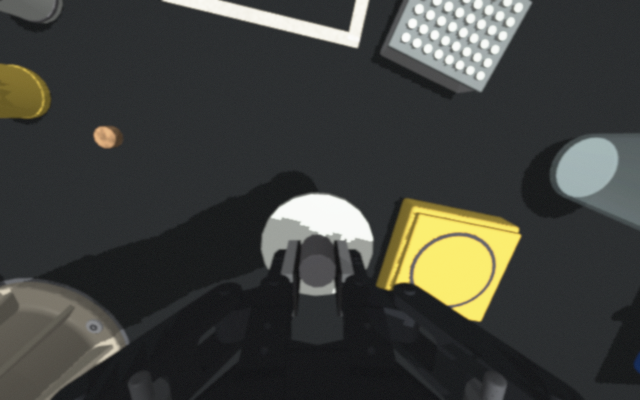

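The cover hangs level from the knob, with its disc around (317,245). I'll measure its offset while carrying it over.

{"fn": "servo_tool", "kwargs": {
  "deltas": [
    {"dx": 20, "dy": 36, "dz": 0, "rx": 0.003, "ry": 0.002, "rz": 0, "fingers": 1},
    {"dx": 20, "dy": 36, "dz": 0, "rx": 0.003, "ry": 0.002, "rz": 0, "fingers": 1},
    {"dx": 20, "dy": 36, "dz": 0, "rx": 0, "ry": 0, "rz": 0, "fingers": 1},
    {"dx": 20, "dy": 36, "dz": 0, "rx": 0, "ry": 0, "rz": 0, "fingers": 1},
    {"dx": 20, "dy": 36, "dz": 0, "rx": 0, "ry": 0, "rz": 0, "fingers": 1},
    {"dx": 20, "dy": 36, "dz": 0, "rx": 0, "ry": 0, "rz": 0, "fingers": 1},
    {"dx": 20, "dy": 36, "dz": 0, "rx": 0, "ry": 0, "rz": 0, "fingers": 1},
    {"dx": 20, "dy": 36, "dz": 0, "rx": 0, "ry": 0, "rz": 0, "fingers": 1}
  ]
}}

```text
clock: 21.2
tcp_pos: [0.5066, -0.0172, 0.2559]
orientation: [-0.002, 0.991, 0.136, -0.002]
wrist_force: [1.2, -0.5, -1.6]
finger_gap: 0.0185
```

{"fn": "servo_tool", "kwargs": {
  "deltas": [
    {"dx": 20, "dy": 36, "dz": 0, "rx": 0, "ry": 0, "rz": 0, "fingers": 1},
    {"dx": 20, "dy": 36, "dz": 0, "rx": 0, "ry": 0, "rz": 0, "fingers": 1},
    {"dx": 20, "dy": 36, "dz": 0, "rx": 0, "ry": 0, "rz": 0, "fingers": 1},
    {"dx": 20, "dy": 36, "dz": 0, "rx": 0, "ry": 0, "rz": 0, "fingers": 1},
    {"dx": 0, "dy": 0, "dz": 0, "rx": 0, "ry": 0, "rz": 0, "fingers": 1}
  ]
}}

```text
clock: 21.7
tcp_pos: [0.5878, 0.1289, 0.255]
orientation: [-0.002, 0.99, 0.138, -0.002]
wrist_force: [-0.3, 0.4, -1.2]
finger_gap: 0.0185
```

```bash
python3 to.py .5928 .129 .22 .27; python3 - <<'E'
from rect import *
s=env.get_state();t=s['tcp_pos'];im,K,E=cam('wrist'); cv2.imwrite('pics/c3.png',im[:,:,::-1])
x=radial(im,K,E,t[2]-.0815,t[:2],.034,.005,'disc'); print('off',x[:2]-t[:2])
E
```

```text
d mm [  5.    0.1 -35. ] rot [-0.004 -0.004 -0.007] r 0.602 F [-0.3  0.4 -1.2] gap 0.0185 t 21.7 q [0.08 0.38 0.03 1.22 0.   2.95]
disc [0.5862 0.1292 0.0339] med 0.0002
off [-0.00158882  0.00029068]
```

{"fn": "servo_tool", "kwargs": {
  "deltas": [
    {"dx": 6, "dy": 0, "dz": -5, "rx": 0, "ry": 0, "rz": 0, "fingers": 1},
    {"dx": 0, "dy": 0, "dz": -10, "rx": 0, "ry": 0, "rz": 0, "fingers": 1},
    {"dx": 0, "dy": 0, "dz": 0, "rx": 0, "ry": 0, "rz": 0, "fingers": 1}
  ]
}}

```text
clock: 22.05
tcp_pos: [0.5915, 0.1238, 0.2402]
orientation: [-0.002, 0.991, 0.135, -0.003]
wrist_force: [-0.4, -0.2, -0.9]
finger_gap: 0.0184
```

```bash
python3 - <<'E'
from rect import *
for i in range(2):
    s=env.get_state();t=s['tcp_pos'];im,K,E=cam('wrist')
    x=radial(im,K,E,t[2]-.0815,t[:2],.034,.005,'disc'); print('tcp',t,'need mm',(np.array([.5928,.129])-x[:2])*1000)
cv2.imwrite('pics/c3.png',im[:,:,::-1])
E
```

```text
disc [0.5898 0.1239 0.0338] med 0.0003
tcp [0.59152078 0.12377301 0.24017081] need mm [2.97317531 5.14801364]
disc [0.5901 0.1239 0.0338] med 0.0003
tcp [0.59170738 0.12381513 0.24105061] need mm [2.69588885 5.1035593 ]
```

{"fn": "servo_tool", "kwargs": {
  "deltas": [
    {"dx": 2.5, "dy": 5, "dz": 0, "rx": 0, "ry": 0, "rz": 0, "fingers": 1},
    {"dx": 0, "dy": 0, "dz": -5, "rx": 0, "ry": 0, "rz": 0, "fingers": 1},
    {"dx": 0, "dy": 0, "dz": 0, "rx": 0, "ry": 0, "rz": 0, "fingers": 1}
  ]
}}

```text
clock: 22.45
tcp_pos: [0.595, 0.1301, 0.237]
orientation: [-0.002, 0.991, 0.136, -0.001]
wrist_force: [0.8, 0.1, -0.6]
finger_gap: 0.0183
```

```bash
cat > disc.py <<'E'
from rect import *
s=env.get_state();t=s['tcp_pos'];im,K,E=cam('wrist')
x=radial(im,K,E,t[2]-.0815,t[:2],.034,.005,'disc'); print('tcp',t,'need mm',(np.array([.5928,.129])-x[:2])*1000,'F',s['wrist_force'].round(1))
E
python3 disc.py
```

```text
disc [0.5936 0.1302 0.0338] med 0.0003
tcp [0.59500473 0.13009668 0.23700256] need mm [-0.84142072 -1.17954055] F [ 0.8  0.1 -0.6]
```

Within ~1 mm; now lowering in steps.

{"fn": "servo_tool", "kwargs": {
  "deltas": [
    {"dx": -0.5, "dy": -1, "dz": -5, "rx": 0, "ry": 0, "rz": 0, "fingers": 1},
    {"dx": 0, "dy": 0, "dz": -5, "rx": 0, "ry": 0, "rz": 0, "fingers": 1},
    {"dx": 0, "dy": 0, "dz": -2, "rx": 0, "ry": 0, "rz": 0, "fingers": 1},
    {"dx": 0, "dy": 0, "dz": 0, "rx": 0, "ry": 0, "rz": 0, "fingers": 1}
  ]
}}

```text
clock: 22.9
tcp_pos: [0.5944, 0.129, 0.2248]
orientation: [-0.002, 0.991, 0.136, -0.002]
wrist_force: [0.2, 0.0, -0.5]
finger_gap: 0.0184
```

```bash
python3 disc.py
```

```text
disc [0.5929 0.1291 0.0338] med 0.0002
tcp [0.59435088 0.12899496 0.22475699] need mm [-0.11255825 -0.06592235] F [ 0.2  0.  -0.5]
```

{"fn": "servo_tool", "kwargs": {
  "deltas": [
    {"dx": 0, "dy": 0, "dz": -2, "rx": 0, "ry": 0, "rz": 0, "fingers": 1},
    {"dx": 0, "dy": 0, "dz": -1.5, "rx": 0, "ry": 0, "rz": 0, "fingers": 1},
    {"dx": 0, "dy": 0, "dz": 0, "rx": 0, "ry": 0, "rz": 0, "fingers": 1}
  ]
}}

```text
clock: 23.25
tcp_pos: [0.5946, 0.1291, 0.2217]
orientation: [-0.002, 0.991, 0.136, -0.001]
wrist_force: [-0.7, 0.4, -1.0]
finger_gap: 0.0182
```

{"fn": "servo_tool", "kwargs": {
  "deltas": [
    {"dx": 0, "dy": 0, "dz": -1, "rx": 0, "ry": 0, "rz": 0, "fingers": 1},
    {"dx": 0, "dy": 0, "dz": 0, "rx": 0, "ry": 0, "rz": 0, "fingers": 1}
  ]
}}

```text
clock: 23.45
tcp_pos: [0.5947, 0.129, 0.221]
orientation: [-0.002, 0.991, 0.136, -0.001]
wrist_force: [-0.3, 0.0, -0.1]
finger_gap: 0.0187
```

{"fn": "servo_tool", "kwargs": {
  "deltas": [
    {"dx": 0, "dy": 0, "dz": -1, "rx": 0, "ry": 0, "rz": 0, "fingers": 1},
    {"dx": 0, "dy": 0, "dz": 0, "rx": 0, "ry": 0, "rz": 0, "fingers": 1}
  ]
}}

```text
clock: 23.65
tcp_pos: [0.5949, 0.129, 0.2209]
orientation: [-0.002, 0.991, 0.136, -0.001]
wrist_force: [-1.3, -0.7, 4.7]
finger_gap: 0.0184
```

{"fn": "servo_tool", "kwargs": {
  "deltas": [
    {"dx": 0, "dy": 0, "dz": 0, "rx": 0, "ry": 0, "rz": 0, "fingers": -0.3},
    {"dx": 0, "dy": 0, "dz": 0, "rx": 0, "ry": 0, "rz": 0, "fingers": -0.3},
    {"dx": 0, "dy": 0, "dz": 0, "rx": 0, "ry": 0, "rz": 0, "fingers": -0.3},
    {"dx": 0, "dy": 0, "dz": 15, "rx": 0, "ry": 0, "rz": 0, "fingers": -0.3},
    {"dx": 0, "dy": 0, "dz": 35, "rx": 0, "ry": 0, "rz": 0, "fingers": -1},
    {"dx": 0, "dy": 0, "dz": 35, "rx": 0, "ry": 0, "rz": 0, "fingers": -1},
    {"dx": 0, "dy": 0, "dz": 0, "rx": 0, "ry": 0, "rz": 0, "fingers": -1}
  ]
}}

```text
clock: 24.35
tcp_pos: [0.5966, 0.1292, 0.3102]
orientation: [-0.001, 0.991, 0.136, 0.003]
wrist_force: [1.7, -0.2, 0.2]
finger_gap: 0.0855
```

```bash
python3 - <<'E'
from rect import *
s=env.get_state();im,K,E=cam('wrist'); cv2.imwrite('pics/c4.png',im[:,:,::-1]); print(s['tcp_pos'],s['clock'])
radial(im,K,E,.139,(.593,.129),.034,.005,'cover disc seated')
for n in ['filter_mid','jar_mid']:
    for k in cut_out(n,'wrist')[:2]: x,f=fitext(n,[(k['extent'],K,E)]); print(n,k['confidence'],x.round(4),f)
im,K,E=cam('side'); a=im[150:300,180:380]; cv2.imwrite('pics/s4.png',cv2.resize(a[:,:,::-1],None,fx=4,fy=4,interpolation=cv2.INTER_CUBIC))
E
```

```text
[0.59660129 0.12924664 0.3102362 ] 24.35
cover disc seated [0.5935 0.1289 0.034 ] med 0.0
filter_mid 0.86 [0.4547 0.0124] [ 0.1 -0.5 -0.1  0.5]
filter_mid 0.69 [0.3987 0.0409] [ -4.5 -23.7   1.6   2.9]
jar_mid 0.6 [0.395  0.1428] [-1.5 -1.1  2.3  1.2]
```

View pics/s4.png

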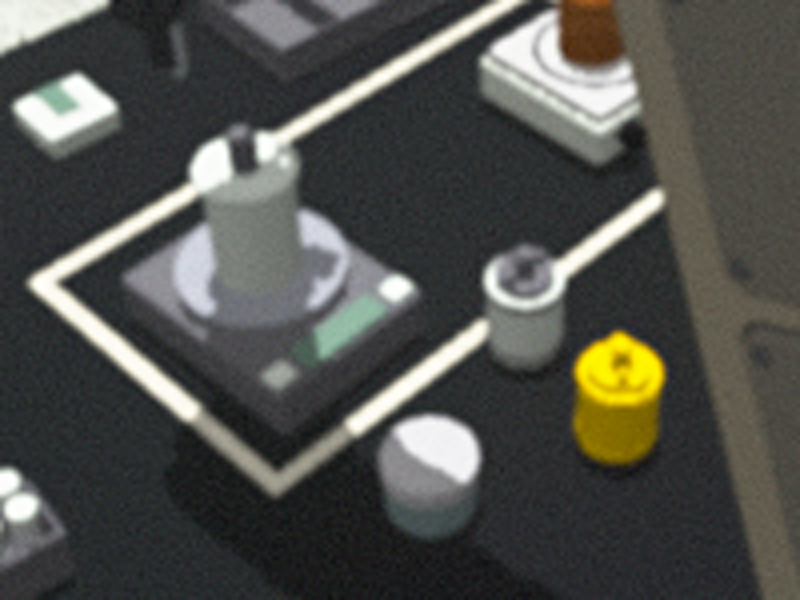

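The side crop shows the cover seated level on the beaker, and the disc fit agrees at (0.5935, 0.1289). Next, the filter.

{"fn": "servo_tool", "kwargs": {
  "deltas": [
    {"dx": -35, "dy": -29, "dz": 0, "rx": 0, "ry": 0, "rz": 0, "fingers": -1},
    {"dx": -35, "dy": -29, "dz": -10, "rx": 0, "ry": 0, "rz": -0.05, "fingers": -1},
    {"dx": -35, "dy": -29, "dz": -30, "rx": 0, "ry": 0, "rz": -0.08, "fingers": -1},
    {"dx": -37, "dy": -29, "dz": -35, "rx": 0, "ry": 0, "rz": -0.08, "fingers": -1},
    {"dx": 0, "dy": 0, "dz": -25, "rx": 0, "ry": 0, "rz": 0, "fingers": -1},
    {"dx": 0, "dy": 0, "dz": 0, "rx": 0, "ry": 0, "rz": 0, "fingers": -1},
    {"dx": 0, "dy": 0, "dz": 0, "rx": 0, "ry": 0, "rz": 0, "fingers": -1}
  ]
}}

```text
clock: 25.25
tcp_pos: [0.4608, 0.0197, 0.2122]
orientation: [-0.002, 1.0, 0.031, -0.002]
wrist_force: [0.2, 0.5, 0.6]
finger_gap: 0.0854
```

```bash
python3 look.py filter_mid; python3 to.py .4548 .0124 .096 .0637
```

```text
tcp [0.4608 0.0197 0.2122] t 25.25 gap 0.08536196916484351 F [0.2 0.5 0.6]
filter_mid 0.87 [295.5, 169.2, 354.9, 238.4] [0.4566 0.0128] [-0.7 -1.1  0.7  1.1] d mm [-4.2 -6.9]
filter_mid 0.6 [278.2, 253.9, 334.2, 332.1] [0.3573 0.0239] [ 1.1 -0.1 -1.1  0. ] d mm [-103.5    4.2]
d mm [  -7.6   -7.5 -117.6] rot [-0.003 -0.     0.   ] r 0.463 F [ 0.3  0.4 -0.5] gap 0.0853 t 25.35 q [-0.13  0.15 -0.4   1.03  0.    2.95]
```

{"fn": "servo_tool", "kwargs": {
  "deltas": [
    {"dx": -5, "dy": -7, "dz": 0, "rx": 0, "ry": 0, "rz": 0, "fingers": -1},
    {"dx": 0, "dy": 0, "dz": -35, "rx": 0, "ry": 0, "rz": 0, "fingers": -1},
    {"dx": 0, "dy": 0, "dz": 0, "rx": 0, "ry": 0, "rz": 0, "fingers": -1}
  ]
}}

```text
clock: 25.65
tcp_pos: [0.4543, 0.0128, 0.1755]
orientation: [-0.002, 0.999, 0.031, -0.003]
wrist_force: [0.1, 0.2, -0.6]
finger_gap: 0.0856
```

```bash
python3 look.py filter_mid; python3 to.py .4558 .0126 .098 .0637
```

```text
tcp [0.4543 0.0128 0.1755] t 25.65 gap 0.0856211919545522 F [ 0.1  0.2 -0.6]
filter_mid 0.83 [282.6, 167.7, 356.2, 251.4] [0.4572 0.0115] [ 0.7 -0.3 -0.7  0.2] d mm [ 2.9 -1.3]
filter_mid 0.82 [264.6, 262.9, 330.0, 348.6] [0.3681 0.0237] [ 1.  -7.6 -1.   1.3] d mm [-86.2  10.9]
d mm [  0.1  -0.1 -79.9] rot [-0.004 -0.003  0.001] r 0.456 F [0.4 1.1 0.2] gap 0.0855 t 25.75 q [-0.15  0.17 -0.47  0.94  0.    2.93]
```

{"fn": "servo_tool", "kwargs": {
  "deltas": [
    {"dx": 1, "dy": 0, "dz": -35, "rx": 0, "ry": 0, "rz": 0, "fingers": -1},
    {"dx": 0, "dy": 0, "dz": -30, "rx": 0, "ry": 0, "rz": 0, "fingers": -1},
    {"dx": 0, "dy": 0, "dz": -13, "rx": 0, "ry": 0, "rz": 0, "fingers": -1},
    {"dx": 0, "dy": 0, "dz": 0, "rx": 0, "ry": 0, "rz": 0, "fingers": 1},
    {"dx": 0, "dy": 0, "dz": 0, "rx": 0, "ry": 0, "rz": 0, "fingers": 1},
    {"dx": 0, "dy": 0, "dz": 0, "rx": 0, "ry": 0, "rz": 0, "fingers": 1},
    {"dx": 0, "dy": 0, "dz": 0, "rx": 0, "ry": 0, "rz": 0, "fingers": 1},
    {"dx": 0, "dy": 0, "dz": 0, "rx": 0, "ry": 0, "rz": 0, "fingers": 1}
  ]
}}

```text
clock: 26.55
tcp_pos: [0.4584, 0.0125, 0.1014]
orientation: [-0.001, 1.0, 0.031, 0.001]
wrist_force: [0.1, 1.5, 6.6]
finger_gap: 0.0507
```

{"fn": "servo_tool", "kwargs": {
  "deltas": [
    {"dx": 0, "dy": 0, "dz": 0, "rx": 0, "ry": 0, "rz": 0, "fingers": 1},
    {"dx": 0, "dy": 0, "dz": 0, "rx": 0, "ry": 0, "rz": 0, "fingers": 1}
  ]
}}

```text
clock: 26.75
tcp_pos: [0.4584, 0.0125, 0.1014]
orientation: [-0.001, 1.0, 0.031, 0.001]
wrist_force: [-1.1, 0.6, 6.2]
finger_gap: 0.0507
```

{"fn": "servo_tool", "kwargs": {
  "deltas": [
    {"dx": 0, "dy": 0, "dz": 20, "rx": 0, "ry": 0, "rz": 0, "fingers": 1},
    {"dx": 0, "dy": 0, "dz": 30, "rx": 0, "ry": 0, "rz": 0, "fingers": 1},
    {"dx": 36, "dy": -13, "dz": 0, "rx": 0, "ry": 0, "rz": 0, "fingers": 1},
    {"dx": 36, "dy": -13, "dz": 0, "rx": 0, "ry": 0, "rz": 0, "fingers": 1},
    {"dx": 36, "dy": -13, "dz": 0, "rx": 0, "ry": 0, "rz": 0, "fingers": 1},
    {"dx": 36, "dy": -13, "dz": 0, "rx": 0, "ry": 0, "rz": 0, "fingers": 1},
    {"dx": 0, "dy": 0, "dz": 0, "rx": 0, "ry": 0, "rz": 0, "fingers": 1},
    {"dx": 0, "dy": 0, "dz": 0, "rx": 0, "ry": 0, "rz": 0, "fingers": 1}
  ]
}}

```text
clock: 27.55
tcp_pos: [0.6013, -0.0396, 0.1493]
orientation: [-0.002, 1.0, 0.031, -0.001]
wrist_force: [-0.4, -0.8, -2.5]
finger_gap: 0.0511
```

```bash
python3 to.py .605 -.041 .1014
```

```text
d mm [  3.7  -1.4 -47.9] rot [-0.004 -0.003  0.002] r 0.603 F [-0.4 -0.8 -2.5] gap 0.0511 t 27.55 q [-0.2   0.45 -0.14  0.98  0.    2.88]
```

{"fn": "servo_tool", "kwargs": {
  "deltas": [
    {"dx": 3.5, "dy": -1, "dz": -10, "rx": 0, "ry": 0, "rz": 0, "fingers": 1},
    {"dx": 0, "dy": 0, "dz": -20, "rx": 0, "ry": 0, "rz": 0, "fingers": 1},
    {"dx": 0, "dy": 0, "dz": -10, "rx": 0, "ry": 0, "rz": 0, "fingers": 1},
    {"dx": 0, "dy": 0, "dz": 0, "rx": 0, "ry": 0, "rz": 0, "fingers": 1}
  ]
}}

```text
clock: 27.95
tcp_pos: [0.6022, -0.0397, 0.1075]
orientation: [-0.002, 0.999, 0.031, -0.003]
wrist_force: [0.1, 1.1, -2.0]
finger_gap: 0.0514
```

```bash
python3 to.py .605 -.041 .1014
```

```text
d mm [ 2.8 -1.3 -6.1] rot [-0.004 -0.007  0.001] r 0.604 F [ 0.1  1.1 -2. ] gap 0.0514 t 27.95 q [-0.2   0.5  -0.18  0.9   0.    2.88]
```

{"fn": "servo_tool", "kwargs": {
  "deltas": [
    {"dx": 2.5, "dy": -1, "dz": -3, "rx": 0, "ry": -0.004, "rz": 0, "fingers": 1},
    {"dx": 0, "dy": 0, "dz": -1.5, "rx": 0, "ry": 0, "rz": 0, "fingers": 1},
    {"dx": 0, "dy": 0, "dz": 0, "rx": 0, "ry": 0, "rz": 0, "fingers": 1}
  ]
}}

```text
clock: 28.25
tcp_pos: [0.6073, -0.0414, 0.1055]
orientation: [-0.002, 1.0, 0.031, 0.001]
wrist_force: [-0.3, -0.3, -1.0]
finger_gap: 0.0512
```

{"fn": "servo_tool", "kwargs": {
  "deltas": [
    {"dx": 0, "dy": 0, "dz": -1, "rx": 0, "ry": 0, "rz": 0, "fingers": 1},
    {"dx": 0, "dy": 0, "dz": 0, "rx": 0, "ry": 0, "rz": 0, "fingers": 1}
  ]
}}

```text
clock: 28.45
tcp_pos: [0.6071, -0.0413, 0.1043]
orientation: [-0.002, 1.0, 0.031, 0.001]
wrist_force: [0.2, 0.1, -2.5]
finger_gap: 0.0516
```

{"fn": "servo_tool", "kwargs": {
  "deltas": [
    {"dx": -2, "dy": 0, "dz": -2, "rx": 0, "ry": 0, "rz": 0, "fingers": 1},
    {"dx": 0, "dy": 0, "dz": 0, "rx": 0, "ry": 0, "rz": 0, "fingers": 1}
  ]
}}

```text
clock: 28.65
tcp_pos: [0.6045, -0.0412, 0.1017]
orientation: [-0.002, 1.0, 0.031, 0.001]
wrist_force: [-0.8, 0.3, -2.0]
finger_gap: 0.051
```

{"fn": "servo_tool", "kwargs": {
  "deltas": [
    {"dx": 0, "dy": 0, "dz": -1, "rx": 0, "ry": 0, "rz": 0, "fingers": 1},
    {"dx": 0, "dy": 0, "dz": 0, "rx": 0, "ry": 0, "rz": 0, "fingers": 1}
  ]
}}

```text
clock: 28.85
tcp_pos: [0.6048, -0.0413, 0.1014]
orientation: [-0.002, 1.0, 0.031, 0.001]
wrist_force: [-1.9, 0.2, 2.2]
finger_gap: 0.0509
```

{"fn": "servo_tool", "kwargs": {
  "deltas": [
    {"dx": 0, "dy": 0, "dz": 0, "rx": 0, "ry": 0, "rz": 0, "fingers": -1},
    {"dx": 0, "dy": 0, "dz": 0, "rx": 0, "ry": 0, "rz": 0, "fingers": -1},
    {"dx": 0, "dy": 0, "dz": 0, "rx": 0, "ry": 0, "rz": 0, "fingers": -1},
    {"dx": 0, "dy": 0, "dz": 0, "rx": 0, "ry": 0, "rz": 0, "fingers": -1},
    {"dx": 0, "dy": 0, "dz": 20, "rx": 0, "ry": 0, "rz": 0, "fingers": -1},
    {"dx": 0, "dy": 0, "dz": 45, "rx": 0, "ry": 0, "rz": 0, "fingers": -1},
    {"dx": 0, "dy": 0, "dz": 45, "rx": 0, "ry": 0, "rz": 0, "fingers": -1},
    {"dx": 0, "dy": 0, "dz": 0, "rx": 0, "ry": 0, "rz": 0, "fingers": -1}
  ]
}}

```text
clock: 29.65
tcp_pos: [0.6084, -0.042, 0.2182]
orientation: [-0.0, 0.999, 0.031, 0.007]
wrist_force: [0.5, -0.8, 0.7]
finger_gap: 0.0855
```

```bash
python3 look.py filter_mid; python3 to.py .3975 .144 .2 .33; python3 -c "
from rect import *
im,K,E=cam('wrist'); radial(im,K,E,.06,(.604,-.041),.026,.004,'barrel')"
```

```text
tcp [ 0.6084 -0.042   0.2182] t 29.65 gap 0.08547775859019313 F [ 0.5 -0.8  0.7]
filter_mid 0.72 [283.3, 172.9, 344.2, 239.7] [ 0.6025 -0.0398] [ 0.9 -1.4 -0.9  1. ] d mm [-5.9  2.2]
filter_mid 0.28 [40.3, 179.7, 158.6, 274.6] [0.576 0.172] [  1.1   4.1 -15.2 -20.7] d mm [-32.4 214. ]
d mm [-208.4  185.5  -12.7] rot [-0.004  0.005  0.267] r 0.607 F [-0.3  0.8 -0.8] gap 0.0853 t 29.75 q [-0.2   0.41 -0.04  1.12  0.    2.88]
barrel [ 0.6037 -0.0411  0.0259] med 0.0001
```

Filter measured at (0.6037, −0.0411), right on the mark. Next, the jar.

{"fn": "servo_tool", "kwargs": {
  "deltas": [
    {"dx": -30, "dy": 27, "dz": 10, "rx": 0, "ry": 0, "rz": 0.05, "fingers": -1},
    {"dx": -30, "dy": 27, "dz": 0, "rx": 0, "ry": 0, "rz": 0.05, "fingers": -1},
    {"dx": -30, "dy": 27, "dz": 0, "rx": 0, "ry": 0, "rz": 0.05, "fingers": -1},
    {"dx": -30, "dy": 27, "dz": 0, "rx": 0, "ry": 0, "rz": 0.05, "fingers": -1},
    {"dx": -30, "dy": 27, "dz": 0, "rx": 0, "ry": 0, "rz": 0.05, "fingers": -1},
    {"dx": -30, "dy": 27, "dz": -10, "rx": 0, "ry": 0, "rz": 0.02, "fingers": -1},
    {"dx": -28, "dy": 23, "dz": -15, "rx": 0, "ry": 0, "rz": 0, "fingers": -1},
    {"dx": 0, "dy": 0, "dz": 0, "rx": 0, "ry": 0, "rz": 0, "fingers": -1}
  ]
}}

```text
clock: 30.6
tcp_pos: [0.3905, 0.145, 0.1925]
orientation: [-0.002, 0.986, 0.168, -0.004]
wrist_force: [0.6, 0.2, -1.0]
finger_gap: 0.0857
```

{"fn": "servo_tool", "kwargs": {
  "deltas": [
    {"dx": 0, "dy": 0, "dz": -20, "rx": 0, "ry": 0, "rz": 0, "fingers": -1},
    {"dx": 0, "dy": 0, "dz": 0, "rx": 0, "ry": 0, "rz": 0, "fingers": -1}
  ]
}}

```text
clock: 30.8
tcp_pos: [0.395, 0.1434, 0.1734]
orientation: [-0.002, 0.986, 0.166, -0.002]
wrist_force: [-0.8, 0.5, -0.5]
finger_gap: 0.0852
```

```bash
python3 look.py jar_mid; python3 to.py .3975 .144 .082 .33; python3 -c "
from rect import *
im,K,E=cam('wrist'); cv2.imwrite('pics/j1.png',im[:,:,::-1]); radial(im,K,E,.045,(.3975,.144),.030,.006,'lid')"
```

```text
tcp [0.395  0.1434 0.1734] t 30.8 gap 0.08516712175308545 F [-0.8  0.5 -0.5]
jar_mid 0.59 [275.4, 165.5, 352.6, 248.6] [0.3962 0.1466] [-0.6 -0.8  0.6  0.9] d mm [1.1 3.2]
d mm [  1.    0.7 -93.3] rot [-0.003 -0.002 -0.002] r 0.422 F [-0.2 -0.   0.4] gap 0.0855 t 30.9 q [ 0.15  0.11 -0.55  0.92  0.    2.96]
lid [0.3965 0.1474 0.03  ] med 0.0
```

View pics/j1.png

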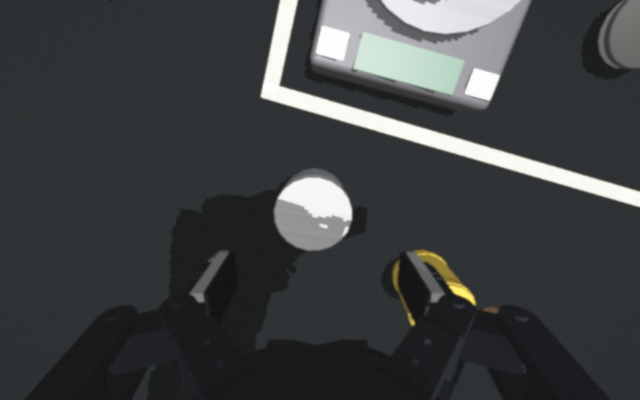

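The jar is at (313,213), lid fitted at (0.3965, 0.1474), and the yellow filter clears the right finger. Gripping the jar.

{"fn": "servo_tool", "kwargs": {
  "deltas": [
    {"dx": 0.5, "dy": 3.5, "dz": -30, "rx": 0, "ry": 0, "rz": 0, "fingers": -1},
    {"dx": 0, "dy": 0, "dz": -20, "rx": 0, "ry": 0, "rz": 0, "fingers": -1},
    {"dx": 0, "dy": 0, "dz": 0, "rx": 0, "ry": 0, "rz": 0, "fingers": -1}
  ]
}}

```text
clock: 31.25
tcp_pos: [0.3963, 0.1466, 0.1245]
orientation: [-0.002, 0.986, 0.165, -0.001]
wrist_force: [0.2, 0.7, -0.2]
finger_gap: 0.0852
```

```bash
python3 to.py .3965 .147 .085 .33
```

```text
d mm [  0.2   0.4 -39.5] rot [-0.003 -0.003 -0.002] r 0.423 F [ 0.2  0.7 -0.2] gap 0.0852 t 31.25 q [ 0.16  0.17 -0.62  0.78  0.    2.97]
```

{"fn": "servo_tool", "kwargs": {
  "deltas": [
    {"dx": 0, "dy": 0, "dz": -25, "rx": 0, "ry": 0, "rz": 0, "fingers": -1},
    {"dx": 0, "dy": 0, "dz": -14, "rx": 0, "ry": 0, "rz": 0, "fingers": -1},
    {"dx": 0, "dy": 0, "dz": 0, "rx": 0, "ry": 0, "rz": 0, "fingers": 1},
    {"dx": 0, "dy": 0, "dz": 0, "rx": 0, "ry": 0, "rz": 0, "fingers": 1},
    {"dx": 0, "dy": 0, "dz": 0, "rx": 0, "ry": 0, "rz": 0, "fingers": 1},
    {"dx": 0, "dy": 0, "dz": 0, "rx": 0, "ry": 0, "rz": 0, "fingers": 1},
    {"dx": 0, "dy": 0, "dz": 0, "rx": 0, "ry": 0, "rz": 0, "fingers": 1},
    {"dx": 0, "dy": 0, "dz": 0, "rx": 0, "ry": 0, "rz": 0, "fingers": 1}
  ]
}}

```text
clock: 32.05
tcp_pos: [0.3985, 0.1473, 0.0883]
orientation: [-0.002, 0.986, 0.165, 0.002]
wrist_force: [-1.0, -1.1, 7.1]
finger_gap: 0.0589
```

```bash
python3 to.py .6935 -.0356 .22 .0637
```

```text
d mm [ 295.  -182.9  131.7] rot [-0.004  0.004 -0.269] r 0.425 F [-1.  -1.1  7.1] gap 0.0589 t 32.05 q [ 0.16  0.22 -0.67  0.68  0.    2.97]
```

{"fn": "servo_tool", "kwargs": {
  "deltas": [
    {"dx": 0, "dy": 0, "dz": 20, "rx": 0, "ry": 0, "rz": 0, "fingers": 1},
    {"dx": 0, "dy": 0, "dz": 45, "rx": 0, "ry": 0, "rz": 0, "fingers": 1},
    {"dx": 0, "dy": -10, "dz": 45, "rx": 0, "ry": 0, "rz": 0, "fingers": 1},
    {"dx": 10, "dy": -35, "dz": 25, "rx": 0, "ry": 0, "rz": 0, "fingers": 1},
    {"dx": 15, "dy": -36, "dz": 0, "rx": 0, "ry": 0, "rz": 0, "fingers": 1},
    {"dx": 15, "dy": -36, "dz": 0, "rx": 0, "ry": 0, "rz": 0, "fingers": 1},
    {"dx": 15, "dy": -36, "dz": 0, "rx": 0, "ry": 0, "rz": 0, "fingers": 1},
    {"dx": 25, "dy": -25, "dz": 0, "rx": 0, "ry": 0, "rz": -0.04, "fingers": 1}
  ]
}}

```text
clock: 32.85
tcp_pos: [0.477, -0.0327, 0.2225]
orientation: [-0.002, 0.989, 0.145, 0.001]
wrist_force: [1.5, -0.8, -1.5]
finger_gap: 0.059
```

{"fn": "servo_tool", "kwargs": {
  "deltas": [
    {"dx": 36, "dy": 0, "dz": 0, "rx": 0, "ry": 0, "rz": -0.045, "fingers": 1},
    {"dx": 36, "dy": 0, "dz": 0, "rx": 0, "ry": 0, "rz": -0.045, "fingers": 1},
    {"dx": 36, "dy": 0, "dz": 0, "rx": 0, "ry": 0, "rz": -0.045, "fingers": 1},
    {"dx": 36, "dy": 0, "dz": 0, "rx": 0, "ry": 0, "rz": -0.045, "fingers": 1},
    {"dx": 36, "dy": 0, "dz": 0, "rx": 0, "ry": 0, "rz": -0.045, "fingers": 1},
    {"dx": 34, "dy": 0, "dz": 0, "rx": 0, "ry": 0, "rz": 0, "fingers": 1},
    {"dx": 0, "dy": 0, "dz": 0, "rx": 0, "ry": 0, "rz": 0, "fingers": 1}
  ]
}}

```text
clock: 33.55
tcp_pos: [0.6948, -0.031, 0.2202]
orientation: [-0.002, 0.999, 0.034, 0.001]
wrist_force: [-0.2, -0.7, -1.2]
finger_gap: 0.059
```

```bash
python3 to.py .695 -.0355 .0883 .0637;  python3 -c "
from rect import *
t=env.get_state()['tcp_pos'];im,K,E=cam('wrist'); x=radial(im,K,E,t[2]-.0883+.045,t[:2],.030,.005,'lid'); print(x[:2]-t[:2])"
```

```text
d mm [   0.2   -4.5 -131.9] rot [-0.004  0.003 -0.004] r 0.695 F [-0.2 -0.7 -1.2] gap 0.059 t 33.55 q [-0.16  0.58  0.25  1.24  0.    2.91]
lid [ 0.6912 -0.0312  0.0311] med 0.0007
[-0.00362747 -0.00023698]
```

{"fn": "servo_tool", "kwargs": {
  "deltas": [
    {"dx": 1, "dy": -4, "dz": -20, "rx": 0, "ry": 0, "rz": 0, "fingers": 1},
    {"dx": 0, "dy": 0, "dz": -40, "rx": 0, "ry": 0, "rz": 0, "fingers": 1},
    {"dx": 0, "dy": 0, "dz": -30, "rx": 0, "ry": 0, "rz": 0, "fingers": 1},
    {"dx": 0, "dy": 0, "dz": -20, "rx": 0, "ry": 0, "rz": 0, "fingers": 1},
    {"dx": 0, "dy": 0, "dz": -10, "rx": 0, "ry": 0, "rz": 0, "fingers": 1},
    {"dx": 0, "dy": 0, "dz": 0, "rx": 0, "ry": 0, "rz": 0, "fingers": 1}
  ]
}}

```text
clock: 34.2
tcp_pos: [0.6907, -0.0346, 0.1008]
orientation: [-0.002, 0.999, 0.034, -0.001]
wrist_force: [0.0, 0.5, -1.6]
finger_gap: 0.0586
```

```bash
python3 to.py .6955 -.0355 .0883 .0637;  python3 -c "
from rect import *
t=env.get_state()['tcp_pos'];im,K,E=cam('wrist'); x=radial(im,K,E,t[2]-.0883+.045,t[:2],.030,.004,'lid'); print(x[:2]-t[:2])"
```

```text
d mm [  4.8  -0.9 -12.5] rot [-0.004 -0.002 -0.004] r 0.692 F [ 0.   0.5 -1.6] gap 0.0586 t 34.2 q [-0.17  0.65  0.07  1.    0.    2.91]
lid [ 0.6887 -0.0346  0.03  ] med 0.0001
[-1.98023148e-03  2.46711322e-05]
```

Offset confirmed at −2 mm in x. Correct and lower to contact.

{"fn": "servo_tool", "kwargs": {
  "deltas": [
    {"dx": 4.5, "dy": -1, "dz": -5, "rx": 0, "ry": 0, "rz": 0, "fingers": 1},
    {"dx": 0, "dy": 0, "dz": -4, "rx": 0, "ry": 0, "rz": 0, "fingers": 1},
    {"dx": 0, "dy": 0, "dz": 0, "rx": 0, "ry": 0, "rz": 0, "fingers": 1},
    {"dx": 0, "dy": 0, "dz": 0, "rx": 0, "ry": 0, "rz": 0, "fingers": 1}
  ]
}}

```text
clock: 34.65
tcp_pos: [0.6971, -0.0358, 0.0933]
orientation: [-0.002, 0.999, 0.034, 0.001]
wrist_force: [0.2, 0.5, -1.6]
finger_gap: 0.0591
```

{"fn": "servo_tool", "kwargs": {
  "deltas": [
    {"dx": 0, "dy": 0, "dz": -2, "rx": 0, "ry": 0, "rz": 0, "fingers": 1},
    {"dx": 0, "dy": 0, "dz": 0, "rx": 0, "ry": 0, "rz": 0, "fingers": 1}
  ]
}}

```text
clock: 34.85
tcp_pos: [0.6969, -0.0358, 0.0909]
orientation: [-0.002, 0.999, 0.034, 0.001]
wrist_force: [0.0, 0.7, -2.7]
finger_gap: 0.0589
```

{"fn": "servo_tool", "kwargs": {
  "deltas": [
    {"dx": -1, "dy": 0, "dz": -2, "rx": 0, "ry": 0, "rz": 0, "fingers": 1},
    {"dx": 0, "dy": 0, "dz": 0, "rx": 0, "ry": 0, "rz": 0, "fingers": 1}
  ]
}}

```text
clock: 35.05
tcp_pos: [0.6956, -0.0358, 0.0887]
orientation: [-0.002, 0.999, 0.034, 0.001]
wrist_force: [-0.1, 0.2, -0.7]
finger_gap: 0.0589
```

{"fn": "servo_tool", "kwargs": {
  "deltas": [
    {"dx": 0, "dy": 0, "dz": -1, "rx": 0, "ry": 0, "rz": 0, "fingers": 1},
    {"dx": 0, "dy": 0, "dz": 0, "rx": 0, "ry": 0, "rz": 0, "fingers": 1}
  ]
}}

```text
clock: 35.25
tcp_pos: [0.6958, -0.0358, 0.0884]
orientation: [-0.002, 0.999, 0.034, 0.001]
wrist_force: [-1.5, -0.2, 1.2]
finger_gap: 0.0589
```

{"fn": "servo_tool", "kwargs": {
  "deltas": [
    {"dx": 0, "dy": 0, "dz": 0, "rx": 0, "ry": 0, "rz": 0, "fingers": -1},
    {"dx": 0, "dy": 0, "dz": 0, "rx": 0, "ry": 0, "rz": 0, "fingers": -1},
    {"dx": 0, "dy": 0, "dz": 0, "rx": 0, "ry": 0, "rz": 0, "fingers": -1},
    {"dx": 0, "dy": 0, "dz": 0, "rx": 0, "ry": 0, "rz": 0, "fingers": -1},
    {"dx": 0, "dy": 0, "dz": 15, "rx": 0, "ry": 0, "rz": 0, "fingers": -1},
    {"dx": 0, "dy": 0, "dz": 40, "rx": 0, "ry": 0, "rz": 0, "fingers": -1},
    {"dx": 0, "dy": 0, "dz": 45, "rx": 0, "ry": 0, "rz": 0, "fingers": -1},
    {"dx": 0, "dy": 0, "dz": 45, "rx": 0, "ry": 0, "rz": 0, "fingers": -1}
  ]
}}

```text
clock: 36.05
tcp_pos: [0.6957, -0.0358, 0.2356]
orientation: [-0.002, 0.999, 0.034, 0.001]
wrist_force: [0.8, -0.0, 0.6]
finger_gap: 0.0855
```

{"fn": "servo_tool", "kwargs": {
  "deltas": [
    {"dx": -30, "dy": 0, "dz": 40, "rx": 0, "ry": 0, "rz": 0, "fingers": -1},
    {"dx": -30, "dy": 0, "dz": 40, "rx": 0, "ry": 0, "rz": 0, "fingers": -1},
    {"dx": -35, "dy": 0, "dz": 30, "rx": 0, "ry": 0, "rz": 0, "fingers": -1},
    {"dx": -35, "dy": 0, "dz": 20, "rx": 0, "ry": 0, "rz": 0, "fingers": -1},
    {"dx": -25, "dy": 0, "dz": 20, "rx": 0, "ry": 0, "rz": 0, "fingers": -1},
    {"dx": 0, "dy": 0, "dz": 0, "rx": 0, "ry": 0, "rz": 0, "fingers": -1},
    {"dx": 0, "dy": 0, "dz": 0, "rx": 0, "ry": 0, "rz": 0, "fingers": -1}
  ]
}}

```text
clock: 36.75
tcp_pos: [0.541, -0.0359, 0.3849]
orientation: [-0.001, 0.999, 0.034, 0.003]
wrist_force: [0.8, -0.4, -0.4]
finger_gap: 0.0852
```

```bash
python3 - <<'E'
from rect import *
s=env.get_state();print(s['tcp_pos'],s['clock']);im,K,E=cam('wrist'); cv2.imwrite('pics/f1.png',im[:,:,::-1])
F=radial(im,K,E,.06,(.6037,-.041),.026,.005,'filter')[:2]
J=radial(im,K,E,.045,(.6937,-.0356),.030,.006,'jar')[:2]
C=radial(im,K,E,.139,(.5932,.129),.034,.005,'cover')[:2]
P=radial(im,K,E,.054,(.592,.129),.058,.006,'pan')[:2]
S=radial(im,K,E,.052,(.614,-.211),.046,.006,'ring')[:2]
B=radial(im,K,E,.096+.052,(.614,-.211),.018,.006,'cap')[:2]
M=(P+S)/2;u=(P-S)/np.linalg.norm(P-S);n=np.array([u[1],-u[0]])
print('dist',np.linalg.norm(P-S),'F-M',(F-M)*1e3,'jar along n,u',(J-F)@n*1e3,(J-F)@u*1e3,'C-P',(C-P)*1e3,'B-S',(B-S)*1e3)
E
```

```text
[ 0.54097197 -0.03588468  0.38492412] 36.75
filter [ 0.604  -0.0412  0.0264] med 0.0002
jar [ 0.6945 -0.0359  0.0304] med 0.0001
cover [0.5939 0.1291 0.0342] med 0.0002
pan [0.5923 0.1292 0.0577] med 0.0003
ring [ 0.6137 -0.2113  0.0453] med 0.0002
cap [ 0.6167 -0.2102  0.0179] med 0.0001
dist 0.34111541032644743 F-M [ 1.04276804 -0.15799382] jar along n,u 90.65184970744951 -0.37355609847181964 C-P [ 1.57191108 -0.04509898] B-S [3.06938955 1.07853798]
```

View pics/f1.png

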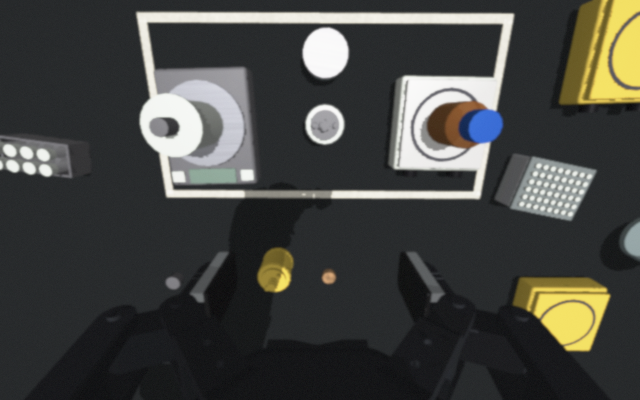

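The final view shows everything standing as asked, and the rack and tip box untouched. Handing in.

```bash
python3 -c "
from workcell import job,env
print(env.get_state()['clock']); print(job.hand_in())"
```

```text
36.8
the job is handed in; nothing more can be done
None
```

I set out the line in the order asked and handed the job in at 36.8 s, with the gripper open and clear of everything.

Last checks, from the wrist overview picture:

| Item | Result |
|---|---|
| Bottle | about 3 mm from the stirrer plate's centre |
| Covered beaker | about 1.6 mm from the pan's centre, cover level and seated |
| Filter | about 1 mm from midway between stirrer and balance |
| Jar | 90.7 mm straight behind the filter, 0.4 mm off square |

- **Left alone:** Nothing was knocked over. The tube rack, the tip box and the yellow look-alikes show no sign of being moved.
- **Disagreements:** The networks' box fits differed from the edge fits by up to about 6 mm, most on the beaker. I trusted the edge fits, which matched the known radii. The fixed scene camera put the bottle about 1 mm from the plate's centre rather than 3 mm, which is within the calibration error.
- **Mid-run problem:** On the way to the bottle the last joint reached the end of its range, so that approach stopped short and the tool tilted. I turned the tool and carried on; no limit was reported.

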